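Put varnished trivets to dry in the dust bay

ROBOT

A 7-joint arm with a two-finger parallel gripper is mounted at the origin on the work surface. World frame = base frame: x ahead of the robot, y to its left, z up, the work surface at z = 0. Lengths are in m, angles in rad, forces in N, time in s.
With the tool pointing down it reaches from about 0.4 to 0.85 m from the base axis. Payload 10.4 kg.
Tool frame: the origin (TCP) lies between the finger pads; the fingertips stand 8 mm ahead of it and the grasp point (between the pads) lies 11 mm behind it; z points along the fingers, y is the direction in which the jaws open and shut (so a half turn about z gives the same grasp; the last joint's range is limited). The gripper opens to 85 mm and grips with 20 to 120 N. Pads are 22 mm wide; open, the fingers measure 114 mm over their backs; the gripper's body (76 mm by 85 mm) begins 54 mm behind the grasp point. The pads swing forward as they close: fully open they stand 13 mm farther back than shut.
Start: joints at [-1.144, 0.332, -0.065, 1.46, 0.022, 1.35, -0.088], TCP at [0.272, 0.563, 0.239] pointing down, gripper open.
Joint ranges: [-2.6, 2.6], [-0.5, 2.12], [-1.47, 1.34], [0.16, 2.42], [-1.27, 4.41], [0.06, 2.06], [-2.6, 2.6]. Speed limits (rad/s): [2.22, 2.22, 2.79, 2.79, 3.14, 3.14, 3.14].

INTERFACE

Orientations are given as a unit quaternion [x, y, z, w].
In Python, from workcell import manip, camera, camera_params, trace, place_of gives the robot as it stands. The module is installed in compiled form; this text tells all that it offers.
- The arm moves only by the tool move_arm, never from a script. Its argument "steps" is a list of rows, each an object with "offset": the shift along the tool's x, y, z scaled (see below), a list of three; "delta_rot": the turn, a rotation vector about the tool's x, y, z scaled (see below), a list of three. In form: [{"offset": [dx, dy, dz], "delta_rot": [wx, wy, wz]}, ...]. A call has 1 to 20 rows; each row is the pose to reach, as a shift and turn from the pose commanded when the call began, along the tool's axes at that moment; what a row does not reach only later rows make up. The controller multiplies each number of a shift by 0.15 m and each number of a turn by 90 degrees. A row lasts 1/12 s, in which the tool goes at most 41.7 mm and 7.16 degrees, less where a joint would pass 70% of its speed; a pose out of reach is approached as far as the arm can. A call with a number of a shift or a turn outside -1 to 1 is refused whole. A call with a gripper value outside its range is refused whole. "hand" is the gripper's target within -1 to 1 (fully open at 1, half-way at 0, shut at -1), set as the call begins (left out, the last holds). The fingers move at their own pace and stop on an object; "squeeze" is the grip in N (left out, the last holds). Time passes only in rows, so rows that repeat a pose let the fingers close. It gives the time, the measured TCP pose, the force and the opening at its end, in the units of the state.
- manip.get_obs(): the state, without advancing time (a new reading comes with each control period).
- camera(name): name is "side" or "top"; returns the picture (400x640x3 uint8, red, green, blue); there is no depth.
- camera_params(name): a dict with "fovy" (degrees; the focal length in pixels is half the picture's height over the tangent of half this angle, whatever the lens; pixels are square), "cx", "cy" (the principal point, pixels), "D" ([k1, k2, p1, p2, k3] as OpenCV has them; the pictures are not rectified), "world_from_camera" (4x4, takes a point from camera to world coordinates). Camera axes: x right, y down, z forward; pixel columns grow to the right and rows downward; lengths in m; the calibration is good to about 2 mm. A picture is of the moment at which its call begins. camera_params takes no time and is no camera call.
- manip.hand_in(): hands the job in, once; it reports no verdict.
Trained networks look in the newest picture that a camera, given by its name, has taken for a name from the list of things; names that differ only in an ending like _2 or _b are one class to them, and where a whole thing is asked for, a point or a joint stands for the part that bears it (a point fixed in the world has none). Each returns a list of dicts, best first, with "p" (0 to 1); they miss things now and then, are a little off and sometimes report something else, mostly with a low value. They report only what shows in the picture. A call takes as long as a camera call. They do not tell look-alikes from the thing itself.
- trace(camera, label): "mask" (400x640 bool, what is visible of it) and "extent" ([left, top, right, bottom] in pixels, round what is visible of it).
- place_of(camera, label): "uv" ([column, row] in pixels: a listed point, or the origin of a listed thing).
The state is a dict: "clock": time; "joint_pos": joint angles; "joint_velocities": joint speeds; "tau": joint torques, N m; "position": TCP position; "ee_rot": TCP orientation; "ft_force": force on the tool from outside, world axes, zero at the start; "torque": the same for the moment, N m; "grip_width": opening from 0.0 (shut) to 1.0 (fully open).
Only numpy, scipy, OpenCV 4.12 (cv2) and the standard library are available. Lean on these libraries where they do the work, as an engineer would, in place of code of your own. Each camera call takes 0.05 s, during which the arm holds its last target.

TASK

Put every freshly varnished trivet that is on the bench to dry, standing flat and fully inside the low drying bay; the varnish is tacky, so carry them on the lifter and never touch them with the fingers or the arm. When all are in, lay the lifter back on its black mat the way it lay, and shut the bay's dust flap completely. Leave the tin, the tape and the brush alone.

Things in the scene. Friction and masses are not known exactly. Their poses are not given: they have to be found in the camera images.
- trivet1: freshly varnished wooden trivet, 0.1 kg: plate 100 x 100 x 8 mm on four corner feet 14 x 14 mm, 12 mm high (72 mm clear between feet; a blade passes under the plate from any of the four sides). Origin: centre of the underside at foot level (plate underside 12 mm, top 20 mm up); x, y along the edges, z up. On the bench at the right (-y) at the start; may be absent
- trivet2: freshly varnished wooden trivet, 0.1 kg: plate 100 x 100 x 8 mm on four corner feet 14 x 14 mm, 12 mm high (72 mm clear between feet; a blade passes under the plate from any of the four sides). Origin: centre of the underside at foot level (plate underside 12 mm, top 20 mm up); x, y along the edges, z up. On the bench at the right (-y) at the start; may be absent
- trivet3: freshly varnished wooden trivet, 0.1 kg: plate 100 x 100 x 8 mm on four corner feet 14 x 14 mm, 12 mm high (72 mm clear between feet; a blade passes under the plate from any of the four sides). Origin: centre of the underside at foot level (plate underside 12 mm, top 20 mm up); x, y along the edges, z up. On the bench at the right (-y) at the start; may be absent
- lifter: spatula-like lifter, 0.25 kg, stands level by itself on blade and heel. Origin: on its underside below the middle of the handle; x points to the blade, z up. Handle: dark bar along x, -65 to 65 mm, 24 mm wide (y), z = 30 to 60 mm; pinch it across y at the origin, from above. Heel at x = -52 mm, 44 mm wide, z = 0 to 30 mm. On the mat at the start
- lifter_blade (a point): point under the lifter's blade, 165 mm from the lifter's origin along x: the middle of a carried trivet belongs above it. Steel blade: x = 108 to 215 mm in the lifter's frame, 52 mm wide, z = 0 to 3 mm; a 22 mm wide neck slopes up from the blade's rear (x = 108) to the handle (x = 60)
- mat: thin black mat, 340 x 110 mm, flat on the bench, no height to speak of. Origin: where the lifter's origin belongs (60 mm from the mat's middle, at bench level); x points the way the lifter's blade should point
- bay: low wooden drying bay, fixed, open in front (-x, towards the robot). Origin: centre of the bay at bench level; x points into the bay, y to its left, z up. Inside: x = -80 (front) to 74 mm, y = -200 to 200 mm, floor at z = 15, ceiling at z = 82 mm: room for three trivets side by side at 125 mm spacing. 10 mm side walls; back and top are clear, the top's upper face at z = 90 mm
- bay_front (a point): middle of the front edge of the bay's opening, on its floor (x = -80, y = 0, z = 15 mm in the bay's frame). The 15 mm thick floor board runs on towards the robot as an open apron, to x = -130 mm
- flap (a joint): bay's grey dust flap, 410 x 72 x 4 mm, 0.12 kg, hinged freely along y at x = -83, z = 88 mm in the bay's frame. 0 = hanging, shut; 1.57 = level towards the robot; 3.14 = upright; 3.67 = leaning back 30 degrees on its stop, as at the start. Pushed from behind, towards the robot, past upright, it falls shut by its weight unless something is in the way
- tin: closed tin, 72 mm across, 85 mm tall, far side of the bench; bystander. Origin: centre of underside
- tape: roll of tape, 90 mm across, 24 mm tall; bystander. Origin: centre of underside
- brush: paint brush lying flat; bystander. Origin on its underside
There are look-alikes about, which are no part of the job. What is shaped like the trivet1 but green or turquoise is not meant.

How it is judged:
On the way:
1. every trivet stands flat inside the bay, with the flap still open (x of trivet1 in the frame of bay between -0.04 and 0.035 m and y of trivet1 in the frame of bay between -0.158 and 0.158 m and z of trivet1 in the frame of bay between 0.01 and 0.02 m and angle between each of trivet1, trivet2, trivet3's own z axis and vertical below 0.1 rad and x of trivet2 in the frame of bay between -0.04 and 0.035 m and y of trivet2 in the frame of bay between -0.158 and 0.158 m and z of trivet2 in the frame of bay between 0.01 and 0.02 m and x of trivet3 in the frame of bay between -0.04 and 0.035 m and y of trivet3 in the frame of bay between -0.158 and 0.158 m and z of trivet3 in the frame of bay between 0.01 and 0.02 m and linear speed of each of trivet1, trivet2, trivet3 below 0.02 m/s and value of joint flap above 1.5 rad), for 0.2 s.
At the end, for the whole second after the job is handed in: Each trivet flat (0.1 rad) on the bay floor, centre at x -40 to 35 mm and |y| < 158 mm in the bay's frame; flap below 0.10 rad; lifter level on its mat, origin within 50 mm of the mat's, blade pointing the mat's way within 0.40 rad (x of trivet1 in the frame of bay between -0.04 and 0.035 m and y of trivet1 in the frame of bay between -0.158 and 0.158 m and z of trivet1 in the frame of bay between 0.01 and 0.02 m and angle between each of trivet1, trivet2, trivet3's own z axis and vertical below 0.1 rad and x of trivet2 in the frame of bay between -0.04 and 0.035 m and y of trivet2 in the frame of bay between -0.158 and 0.158 m and z of trivet2 in the frame of bay between 0.01 and 0.02 m and x of trivet3 in the frame of bay between -0.04 and 0.035 m and y of trivet3 in the frame of bay between -0.158 and 0.158 m and z of trivet3 in the frame of bay between 0.01 and 0.02 m and value of joint flap below 0.1 rad and horizontal distance between lifter and mat below 0.05 m and angle between the x axis of lifter and the x axis of mat, either way round below 0.4 rad and horizontal distance between lifter_blade and mat above 0.1 m and x of lifter_blade in the frame of mat above 0 m and height (world z) of lifter below 0.008 m and angle between lifter's own z axis and vertical below 0.08 rad); the robot touches nothing.
It fails at once if a trivet is touched by the fingers or the arm (contact force between any of the fingers, the arm and trivet1 above 0.5 N or contact force between any of the fingers, the arm and trivet2 above 0.5 N or contact force between any of the fingers, the arm and trivet3 above 0.5 N).
It fails at once if a trivet is tipped over (angle between any of trivet1, trivet2, trivet3's own z axis and vertical above 0.9 rad).
It fails at once if the tin, tape or brush is disturbed (distance of any of tin, tape, brush from where it was at the start of the episode above 0.03 m).
Of trivet1, trivet2, trivet3 only 2 to 3 are there at a start; the rules pass over those that are not, and their reading is None.
At some moment in a run one of trivet1, trivet2, trivet3, lifter may be knocked a few centimetres aside while the robot is not near it.
It also fails if it takes over 210 s, if anything falls off the work surface, if the arm or the gripper's body presses on something with over 40 N, if the wrist force passes 120 N, or if a joint passes its speed limit or range.

## Working session

There is one attempt and no reset: what is moved stays moved. The work goes in short steps, Python scripts to look and compute and a tool call to move; the robot and the scene stay as the last step left them, time stands still between calls to the robot, and variables do not carry over. Pictures are saved under pics/ and viewed, and the job is handed in when it is done.

Besides the shell and the picture viewer there is one more tool, called after "Emit:" in YAML: its name, and indented under it one key for each argument. move_arm: Moves the arm, as the interface text tells. Its arguments: {"type":"object","properties":{"steps":{"type":"array"},"hand":{"type":"number"},"squeeze":{"type":"number"}},"required":["steps"]}

```bash
mkdir -p pics; ls
python3 - <<'E'
from workcell import manip, camera, camera_params
import cv2
for n in("side","top"):
    im=camera(n); cv2.imwrite(f"pics/{n}0.png",im[:,:,::-1]); print(n,camera_params(n))
print(manip.get_obs())
E
```

```text
pics
side {'fovy': 50.94559808627728, 'cx': 322.84884774530406, 'cy': 203.74999651174824, 'D': array([-0.01036696,  0.        ,  0.        ,  0.        ,  0.        ]), 'world_from_camera': array([[ 0.89425816, -0.27383351,  0.35400219,  0.0713034 ],
       [-0.4475191 , -0.53759454,  0.7146459 , -1.00089029],
       [-0.00538435, -0.79750067, -0.60329403,  0.82858658],
       [ 0.        ,  0.        ,  0.        ,  1.        ]])}
top {'fovy': 55.71175145285323, 'cx': 318.5686171015539, 'cy': 199.41973847837792, 'D': array([0.01053474, 0.        , 0.        , 0.        , 0.        ]), 'world_from_camera': array([[ 2.54209530e-02, -9.97834263e-01,  6.06676087e-02,
         4.17107689e-01],
       [-9.99676812e-01, -2.53608882e-02,  1.75998312e-03,
        -1.42135122e-01],
       [-2.17587019e-04, -6.06927421e-02, -9.98156473e-01,
         1.23489671e+00],
       [ 0.00000000e+00,  0.00000000e+00,  0.00000000e+00,
         1.00000000e+00]])}
{'clock': 0.1, 'joint_pos': array([-1.14360606,  0.33282595, -0.06473675,  1.46086132,  0.02160041,
        1.34991574, -0.08847134]), 'joint_velocities': array([ 0.00082608, -0.00160392,  0.00021103, -0.00269181,  0.00050829,
       -0.00055539,  0.00066571]), 'tau': array([ 1.35953738e-03, -6.26745129e+01,  4.92023514e-02, -3.92430031e+01,
        1.63760822e-02,  6.93185095e-03, -4.73144297e-06]), 'position': array([0.27157338, 0.56254344, 0.23858289]), 'ee_rot': array([ 2.22963733e-01,  9.74826519e-01, -6.45743487e-04, -1.22920453e-04]), 'ft_force': array([ 0.92758996, -0.11550918, -0.48346149]), 'torque': array([-0.00173866,  0.03601434, -0.02590141]), 'grip_width': 0.9986656807388091}
```

View pics/side0.png

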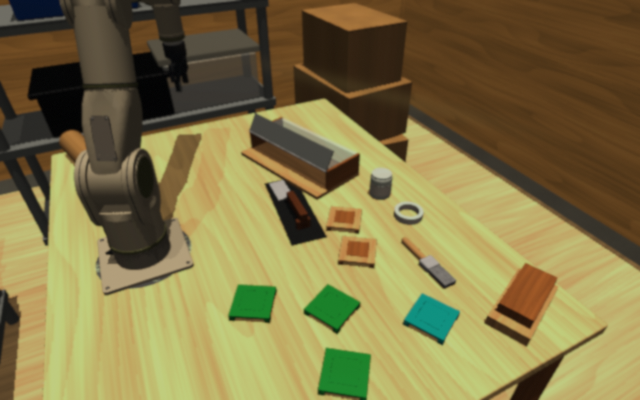

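View pics/top0.png

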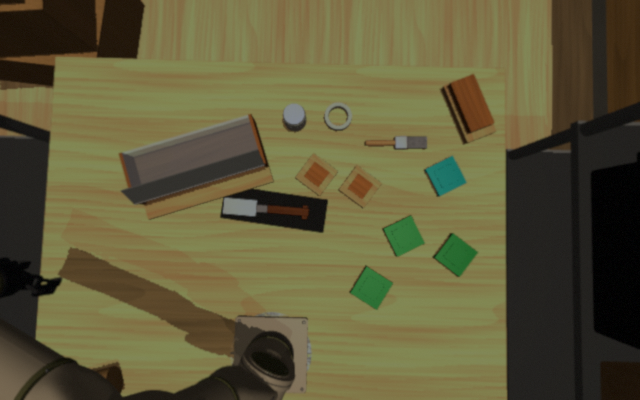

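```bash
cat > h.py <<'E'
import numpy as np, cv2
from workcell import manip, camera, camera_params, trace, place_of
P={n:camera_params(n) for n in("side","top")}
def K(n):
    p=P[n]; f=200/np.tan(np.radians(p["fovy"]/2)); return np.array([[f,0,p["cx"]],[0,f,p["cy"]],[0,0,1]])
def ray(n,uv,z=0.):
    T=P[n]["world_from_camera"]; uv=np.array(uv,float).reshape(-1,1,2)
    q=cv2.undistortPoints(uv,K(n),P[n]["D"]).reshape(-1,2)
    d=np.c_[q,np.ones(len(q))]@T[:3,:3].T; o=T[:3,3]
    s=(z-o[2])/d[:,2]; return o+s[:,None]*d
def proj(n,X):
    T=np.linalg.inv(P[n]["world_from_camera"]); X=np.array(X,float).reshape(-1,3)
    return cv2.projectPoints(X,cv2.Rodrigues(T[:3,:3])[0],T[:3,3],K(n),P[n]["D"])[0].reshape(-1,2)
def save(n,name,box=None,scale=1):
    im=camera(n)[:,:,::-1]
    if box: im=im[box[1]:box[3],box[0]:box[2]]
    im=cv2.resize(im,None,fx=scale,fy=scale,interpolation=cv2.INTER_CUBIC); cv2.imwrite(f"pics/{name}.png",im)
E
python3 - <<'E'
from h import *
save("top","t1",(100,60,500,260),2); save("side","s1",(230,100,580,350),2)
Z=dict(trivet1=0,lifter=0,lifter_blade=0,mat=0,bay=0,bay_front=.015,tin=0,tape=0,brush=0)
for n in("top","side"):
  for l in Z:
    for r in place_of(n,l)[:5]:
      print(n,l,round(float(r["p"]),2),np.round(r["uv"],1),np.round(ray(n,r["uv"],Z[l])[0],4))
E
```

```text
top trivet1 0.89 [443.6 178.2] [ 0.5722 -0.5477  0.    ]
top trivet1 0.82 [402.2 235.5] [ 0.3817 -0.4145  0.    ]
top trivet1 0.74 [453.1 256.7] [ 0.3177 -0.5796  0.    ]
top trivet1 0.6 [359.8 187. ] [ 0.5363 -0.2739  0.    ]
top trivet1 0.58 [315.4 174.2] [ 0.5748 -0.1275  0.    ]
top lifter 0.71 [289.7 210.4] [ 0.4539 -0.0467  0.    ]
top lifter_blade 0.8 [240.2 202.5] [0.4756 0.1157 0.    ]
top mat 0.76 [291.9 212.1] [ 0.4485 -0.054   0.    ]
top mat 0.58 [205.9 182.8] [0.5373 0.2303 0.    ]
top bay 0.68 [202.1 158.2] [0.6182 0.2463 0.    ]
top bay_front 0.89 [208. 185.] [0.5289 0.2187 0.015 ]
top tin 0.97 [294.5 122.4] [ 0.7454 -0.0539  0.    ]
top tin 0.61 [201.3 159.7] [0.6131 0.2487 0.    ]
top tape 0.92 [335.9 117. ] [ 0.767  -0.1904  0.    ]
top brush 0.59 [395.9 140.2] [ 0.6943 -0.3899  0.    ]
side trivet1 0.81 [331.2 312.1] [ 0.3795 -0.4205 -0.    ]
side trivet1 0.69 [345.1 222.7] [ 0.5753 -0.1372  0.    ]
side trivet1 0.65 [252.5 304.5] [ 0.2156 -0.3115  0.    ]
side trivet1 0.64 [345.9 376.5] [ 0.3293 -0.5846  0.    ]
side trivet1 0.6 [360.1 252.4] [ 0.5493 -0.2718  0.    ]
side lifter 0.73 [296. 216.] [ 0.4535 -0.0382  0.    ]
side lifter_blade 0.83 [281.  189.6] [0.4657 0.1176 0.    ]
side lifter_blade 0.15 [413.9 216.2] [ 0.7835 -0.2073 -0.    ]
side mat 0.7 [297.3 223.2] [ 0.4428 -0.0725  0.    ]
side bay 0.88 [303.1 163.3] [0.604  0.2392 0.    ]
side bay_front 0.85 [285.5 166.7] [0.5276 0.2245 0.015 ]
side tin 0.58 [378.9 192.9] [ 0.7537 -0.051   0.    ]
side tape 0.96 [408.5 218.2] [ 0.7625 -0.2078  0.    ]
side tape 0.32 [281.  166.7] [0.5211 0.2547 0.    ]
side brush 0.59 [425.9 261.7] [ 0.6925 -0.386   0.    ]
```

View pics/t1.png

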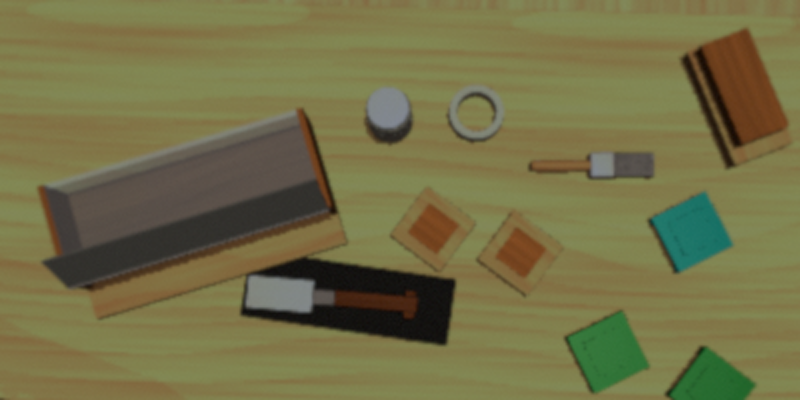

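View pics/s1.png

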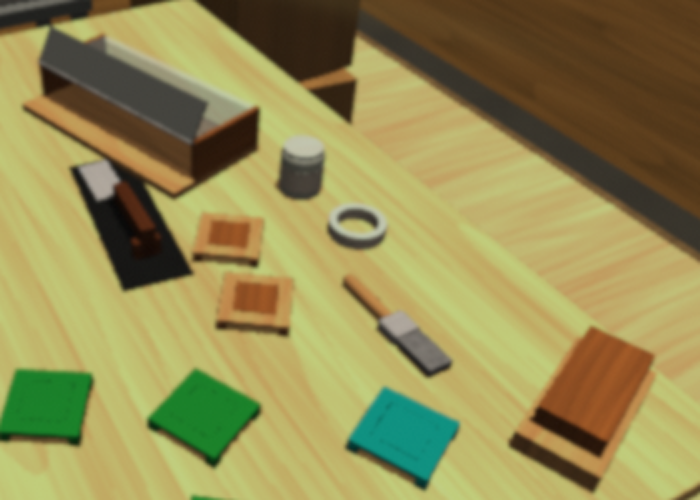

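```bash
cat >> h.py <<'E'
def rect(n,mask,z):
    m=mask.astype(np.uint8); c=max(cv2.findContours(m,0,1)[0],key=cv2.contourArea).reshape(-1,2)
    w=ray(n,c,z)[:,:2]; r=cv2.minAreaRect((w*1000).astype(np.float32)); return np.round(r[0],1),np.round(r[1],1),round(r[2],1)
def tri():
    camera("top")
    for r in trace("top","trivet1"):
        e=r["extent"]; print(round(float(r["p"]),2),np.round(e),rect("top",r["mask"],.018))
E
python3 - <<'E'
from h import *
im=camera("top"); tri()
for l in("lifter","mat","bay","flap"):
    for r in trace("top",l)[:2]: print(l,round(float(r["p"]),2),np.round(r["extent"]),rect("top",r["mask"],0.0),)
g=im.max(2)
b=np.zeros((400,640),bool); b[175:245,210:340]=(g[175:245,210:340]<45)
cv2.imwrite("pics/b.png",b*255)
print(rect("top",cv2.morphologyEx(b.astype(np.uint8),cv2.MORPH_CLOSE,np.ones((9,9))),0))
E
```

```text
0.91 [341. 164. 381. 212.] (array([ 537.1, -271.8]), array([106.4, 100.6]), 53.0)
0.79 [351. 267. 392. 310.] (array([ 215.4, -313. ]), array([101.3,  99.4]), 59.2)
0.78 [432. 236. 477. 277.] (array([ 325.8, -578.6]), array([103.5,  99. ]), 53.9)
0.73 [428. 156. 468. 199.] (array([ 578.7, -546.2]), array([102.3, 106. ]), 27.1)
0.64 [382. 218. 423. 258.] (array([ 382.6, -413.9]), array([105. , 103.3]), 27.3)
0.6 [295. 157. 336. 197.] (array([ 572.9, -129.7]), array([100.2,  98.5]), 56.2)
0.28 [283. 103. 306. 130.] (array([758.5, -53. ]), array([92.7, 71.8]), 1.6)
lifter 0.87 [223. 198. 308. 220.] (array([456.7,  31.9]), array([278.3,  51.7]), 86.7)
lifter 0.59 [294. 154. 336. 197.] (array([ 575. , -130.4]), array([102.9, 102.9]), 54.5)
mat 0.83 [220. 190. 325. 234.] (array([457.6,   6.2]), array([340.3, 114.4]), 84.0)
bay 0.87 [121. 113. 272. 218.] (array([583.7, 276.4]), array([242. , 485.6]), 18.2)
flap 0.88 [124. 150. 264. 204.] (array([553.5, 273.3]), array([ 63.6, 467.6]), 18.8)
(array([459.6,   5.7]), array([334.1, 104.9]), 83.1)[ WARN:0@4.558] global loadsave.cpp:1063 imwrite_ Unsupported depth image for selected encoder is fallbacked to CV_8U.
```

View pics/b.png

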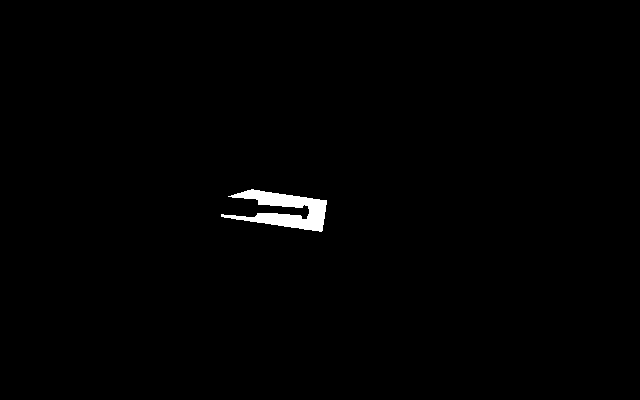

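```bash
cat >> h.py <<'E'
from scipy.spatial.transform import Rotation as R
def state():
    o=manip.get_obs(); r=R.from_quat(o["ee_rot"]); X=r.as_matrix()
    return o,np.array(o["position"]),r
def yaw(): 
    o,p,r=state(); X=r.as_matrix(); return np.degrees(np.arctan2(X[1,0],X[0,0]))
def goto(x,y,z,yw):
    """tool x at yaw yw deg, tool down; prints units"""
    o,p,r=state()
    t=np.array([x,y,z]); c,s=np.cos(np.radians(yw)),np.sin(np.radians(yw))
    G=R.from_matrix(np.array([[c,s,0],[s,-c,0],[0,0,-1]]))
    off=r.inv().apply(t-p)/.15; d=r.inv()*G; rv=np.degrees(d.as_rotvec())/90
    print("clk",round(o["clock"],2),"pos",np.round(p,4),"yaw",round(yaw(),2),"off",np.round(off,3),"rot",np.round(rv,4),"rows",round(max(np.linalg.norm(t-p)/.0417,np.linalg.norm(rv)*90/7.16),1),
      "j",np.round(o["joint_pos"],2))
E
python3 -c "
from h import *
goto(.35,.03,.2,84.5)"
```

```text
clk 1.45 pos [0.2717 0.5629 0.2393] yaw 154.23 off [-2.014 -2.972  0.262] rot [ 0.     -0.      0.7748] rows 13.0 j [-1.14  0.33 -0.06  1.46  0.02  1.35 -0.09]
```

Emit:
move_arm:
  steps:
    - {"offset":[-0.67,-0.98,0.08],"delta_rot":[0,0,0]}
    - {"offset":[-0.67,-0.98,0.08],"delta_rot":[0,0,0]}
    - {"offset":[-0.67,-0.98,0.08],"delta_rot":[0,0,0]}
    - {"offset":[-0.67,-0.98,0.08],"delta_rot":[0,0,0]}
    - {"offset":[-0.67,-0.98,0.08],"delta_rot":[0,0,0]}

```text
clock: 1.87
position: [0.3001, 0.3812, 0.2271]
ee_rot: [0.226, 0.974, -0.001, 0.0]
ft_force: [1.2, 1.3, 0.8]
grip_width: 0.999
```

Emit:
move_arm:
  steps:
    - {"offset":[-0.67,-0.98,0.08],"delta_rot":[0,0,0]}
    - {"offset":[-0.67,-0.98,0.08],"delta_rot":[0,0,0]}
    - {"offset":[-0.67,-0.98,0.08],"delta_rot":[0,0,0]}
    - {"offset":[-0.67,-0.98,0.08],"delta_rot":[0,0,0]}
    - {"offset":[-0.67,-0.98,0.08],"delta_rot":[0,0,0]}

```text
clock: 2.28
position: [0.3256, 0.2054, 0.215]
ee_rot: [0.226, 0.974, -0.0, -0.0]
ft_force: [0.8, -0.5, 0.0]
grip_width: 0.999
```

Emit:
move_arm:
  steps:
    - {"offset":[-0.67,-0.98,0.08],"delta_rot":[0,0,0.77]}
    - {"offset":[-0.67,-0.98,0.08],"delta_rot":[0,0,0.77]}
    - {"offset":[-0.67,-0.98,0.08],"delta_rot":[0,0,0.77]}
    - {"offset":[-0.67,-0.98,0.08],"delta_rot":[0,0,0.77]}
    - {"offset":[-0.67,-0.98,0.08],"delta_rot":[0,0,0.77]}
    - {"offset":[-0.67,-0.98,0.08],"delta_rot":[0,0,0.77]}
    - {"offset":[-0.67,-0.98,0.08],"delta_rot":[0,0,0.77]}
    - {"offset":[-0.67,-0.98,0.08],"delta_rot":[0,0,0.77]}
    - {"offset":[-0.67,-0.98,0.08],"delta_rot":[0,0,0.77]}
    - {"offset":[-0.67,-0.98,0.08],"delta_rot":[0,0,0.77]}
    - {"offset":[-0.67,-0.98,0.08],"delta_rot":[0,0,0.77]}
    - {"offset":[-0.67,-0.98,0.08],"delta_rot":[0,0,0.77]}

```text
clock: 3.28
position: [0.3516, 0.0346, 0.2034]
ee_rot: [0.737, 0.676, 0.0, 0.0]
ft_force: [0.1, 0.0, 0.2]
grip_width: 1.0
```

```bash
python3 -c "
from h import *
goto(.35,.03,.08,84.5)"
```

```text
clk 3.28 pos [0.3516 0.0346 0.2034] yaw 85.08 off [-0.032 -0.008  0.823] rot [ 0.0002 -0.0001  0.0065] rows 3.0 j [-0.51 -0.29  0.24  2.16  0.07  1.26 -0.39]
```

Emit:
move_arm:
  steps:
    - {"offset":[0,0,0.95],"delta_rot":[0,0,0]}
    - {"offset":[0,0,0.95],"delta_rot":[0,0,0]}
    - {"offset":[0,0,0.95],"delta_rot":[0,0,0]}
    - {"offset":[0,0,0.95],"delta_rot":[0,0,0]}
    - {"offset":[0,0,0.95],"delta_rot":[0,0,0]}

```text
clock: 3.7
position: [0.3487, 0.0339, 0.0575]
ee_rot: [0.737, 0.676, -0.003, -0.001]
ft_force: [-1.0, -0.7, 0.3]
grip_width: 1.001
```

```bash
python3 -c "
from h import *
goto(.32,.0,.05,84.5)"
```

```text
clk 3.7 pos [0.3487 0.0339 0.0575] yaw 85.12 off [-0.242 -0.171  0.052] rot [-0.0038  0.0019  0.0069] rows 1.1 j [-0.52 -0.08  0.29  2.34  0.03  0.89 -0.34]
```

Emit:
move_arm:
  steps:
    - {"offset":[0,0,-0.5],"delta_rot":[0,0,0.014]}
    - {"offset":[0,0,-0.5],"delta_rot":[0,0,0.014]}
    - {"offset":[-0.35,0.73,-0.5],"delta_rot":[0,0,0.014]}
    - {"offset":[-0.35,0.73,-0.5],"delta_rot":[0,0,0.014]}
    - {"offset":[-0.35,0.73,-0.5],"delta_rot":[0,0,0.014]}
    - {"offset":[-0.35,0.73,-0.5],"delta_rot":[0,0,0.014]}
    - {"offset":[-0.35,0.73,-0.5],"delta_rot":[0,0,0.014]}

```text
clock: 4.28
position: [0.4574, -0.0282, 0.1371]
ee_rot: [0.745, 0.667, 0.0, 0.001]
ft_force: [-0.3, -0.4, 0.1]
grip_width: 1.001
```

```bash
python3 -c "
from h import *
goto(.455,-.028,.036,83.8)
save('top','t2',(180,100,420,280),3);save('side','s2',(230,120,430,300),3)"
```

```text
clk 4.28 pos [ 0.4574 -0.0282  0.1371] yaw 83.67 off [ 0.    -0.017  0.674] rot [ 0.0007  0.0004 -0.0015] rows 2.4 j [-0.45  0.04  0.43  2.03 -0.02  1.07 -0.13]
```

View pics/t2.png

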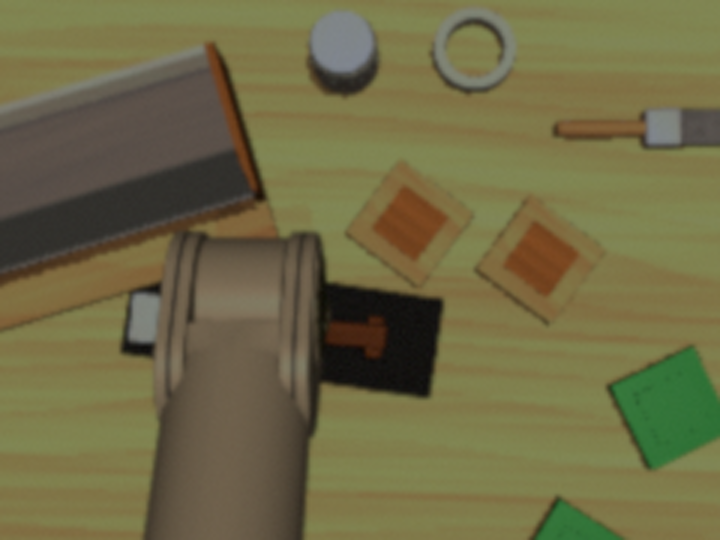

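View pics/s2.png

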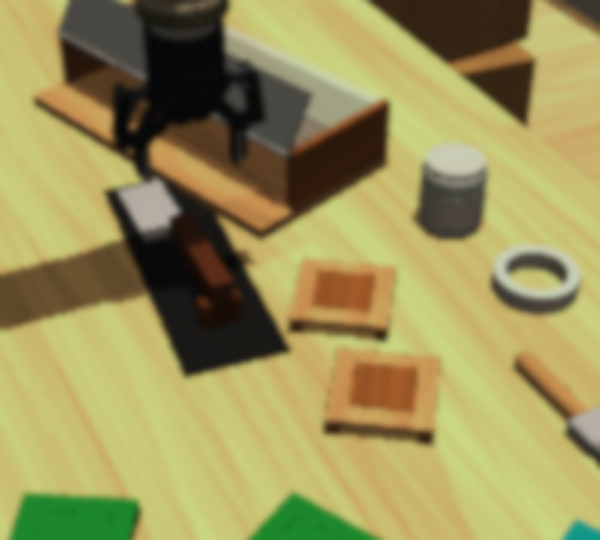

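Emit:
move_arm:
  steps:
    - {"offset":[0,-0.015,0.67],"delta_rot":[0,0,0]}
    - {"offset":[0,-0.015,0.67],"delta_rot":[0,0,0]}
    - {"offset":[0,-0.015,0.67],"delta_rot":[0,0,0]}
    - {"offset":[0,-0.015,0.67],"delta_rot":[0,0,0]}
    - {"offset":[0,-0.015,0.67],"delta_rot":[0,0,0]}

```text
clock: 4.8
position: [0.4531, -0.0264, 0.0359]
ee_rot: [0.745, 0.668, -0.0, -0.0]
ft_force: [0.2, 0.7, 0.5]
grip_width: 1.001
```

Emit:
move_arm:
  hand: -1
  squeeze: 80
  steps:
    - {"offset":[0,0,0],"delta_rot":[0,0,0]}
    - {"offset":[0,0,0],"delta_rot":[0,0,0]}
    - {"offset":[0,0,0],"delta_rot":[0,0,0]}
    - {"offset":[0,0,0],"delta_rot":[0,0,0]}
    - {"offset":[0,0,0],"delta_rot":[0,0,0]}
    - {"offset":[0,0,0],"delta_rot":[0,0,0]}
    - {"offset":[0,0,0],"delta_rot":[0,0,0]}
    - {"offset":[0,0,0],"delta_rot":[0,0,0]}
    - {"offset":[0,0,0],"delta_rot":[0,0,0]}
    - {"offset":[0,0,0],"delta_rot":[0,0,0]}
    - {"offset":[0,0,0],"delta_rot":[0,0,0]}
    - {"offset":[0,0,0],"delta_rot":[0,0,0]}

```text
clock: 5.8
position: [0.4543, -0.027, 0.0361]
ee_rot: [0.745, 0.667, 0.0, 0.0]
ft_force: [-1.8, -0.4, 8.6]
grip_width: 0.273
```

```bash
python3 -c "
from h import *
goto(.455,-.028,.12,83.8)
save('top','t3',(180,100,420,280),3);save('side','s3',(230,120,430,300),3)"
```

```text
clk 5.8 pos [ 0.4543 -0.027   0.0361] yaw 83.71 off [-0.006  0.006 -0.559] rot [ 0.0007 -0.0003 -0.001 ] rows 2.0 j [-0.43  0.2   0.42  2.12 -0.11  0.84 -0.05]
```

View pics/s3.png

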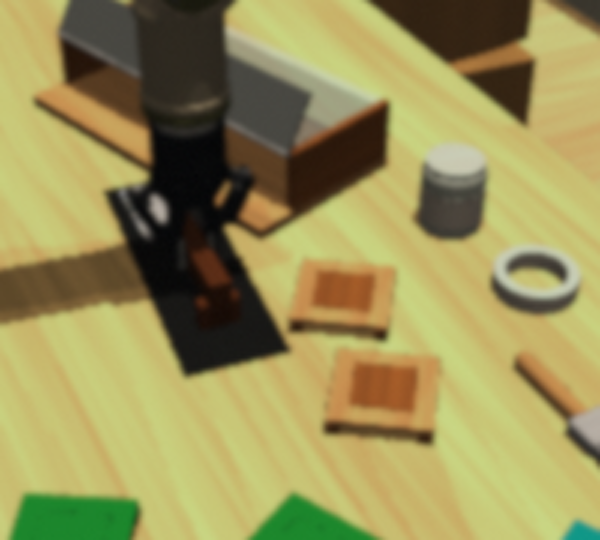

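Emit:
move_arm:
  steps:
    - {"offset":[0,0,-0.2],"delta_rot":[0,0,0]}
    - {"offset":[0,0,-0.4],"delta_rot":[0,0,0]}
    - {"offset":[0,0,-0.56],"delta_rot":[0,0,0]}
    - {"offset":[0.1,-0.25,-0.56],"delta_rot":[0,0,0]}
    - {"offset":[0.25,-0.5,-0.56],"delta_rot":[0,0,0]}
    - {"offset":[0.25,-0.69,-0.56],"delta_rot":[0,0,0]}
    - {"offset":[0.25,-0.69,-0.56],"delta_rot":[0,0,0]}
    - {"offset":[0.25,-0.69,-0.56],"delta_rot":[0,0,0]}

```text
clock: 6.57
position: [0.3539, 0.0219, 0.1193]
ee_rot: [0.745, 0.668, 0.0, -0.0]
ft_force: [0.4, 0.2, -2.4]
grip_width: 0.264
```

Emit:
move_arm:
  steps:
    - {"offset":[0,0,0],"delta_rot":[0,0,0.1]}
    - {"offset":[0,0,0],"delta_rot":[0,0,0.16]}
    - {"offset":[0,0,0],"delta_rot":[0,0,0.22]}
    - {"offset":[0,0,0],"delta_rot":[0,0,0.28]}
    - {"offset":[0,0,0],"delta_rot":[0,0,0.34]}
    - {"offset":[0,0,0],"delta_rot":[0,0,0.4]}
    - {"offset":[0,0,0],"delta_rot":[0,0,0.46]}
    - {"offset":[0,0,0],"delta_rot":[0,0,0.52]}
    - {"offset":[0,0,0],"delta_rot":[0,0,0.58]}
    - {"offset":[0,0,0],"delta_rot":[0,0,0.64]}
    - {"offset":[0,0,0],"delta_rot":[0,0,0.66]}
    - {"offset":[0,0,0],"delta_rot":[0,0,0.66]}

```text
clock: 7.57
position: [0.3556, 0.0212, 0.1193]
ee_rot: [0.978, 0.209, -0.0, 0.0]
ft_force: [0.3, -0.5, -2.5]
grip_width: 0.272
```

Emit:
move_arm:
  steps:
    - {"offset":[0,0,0],"delta_rot":[0,0,0.1]}
    - {"offset":[0,0,0],"delta_rot":[0,0,0.16]}
    - {"offset":[0,0,0],"delta_rot":[0,0,0.22]}
    - {"offset":[0,0,0],"delta_rot":[0,0,0.28]}
    - {"offset":[0,0,0],"delta_rot":[0,0,0.34]}
    - {"offset":[0,0,0],"delta_rot":[0,0,0.4]}
    - {"offset":[0,0,0],"delta_rot":[0,0,0.46]}
    - {"offset":[0,0,0],"delta_rot":[0,0,0.52]}
    - {"offset":[0,0,0],"delta_rot":[0,0,0.58]}
    - {"offset":[0,0,0],"delta_rot":[0,0,0.64]}
    - {"offset":[0,0,0],"delta_rot":[0,0,0.66]}
    - {"offset":[0,0,0],"delta_rot":[0,0,0.66]}

```text
clock: 8.57
position: [0.3554, 0.0213, 0.1192]
ee_rot: [0.953, -0.302, -0.0, 0.0]
ft_force: [-0.7, -0.3, -2.6]
grip_width: 0.267
```

```bash
cat >> h.py <<'E'
GX=.0155; GZ=.0361   # lifter origin = TCP - GX*toolx, base z = TCPz-GZ
def lift_pts():
    o,p,r=state(); X=r.as_matrix()
    M=lambda x,y,z: p+X@np.array([x-GX,-y,GZ-z])
    return M
def overlay(n,name,box,scale):
    im=camera(n)[:,:,::-1].copy(); M=lift_pts()
    im=im[box[1]:box[3],box[0]:box[2]]; im=cv2.resize(im,None,fx=scale,fy=scale,interpolation=cv2.INTER_CUBIC)
    pts=[M(108,0,0)]
    B=[M(.108,-.026,.003),M(.215,-.026,.003),M(.215,.026,.003),M(.108,.026,.003)]
    uv=(proj(n,B)-np.array(box[:2])+.5)*scale-.5
    cv2.polylines(im,[uv.astype(int)],True,(0,0,255),1)
    cv2.imwrite(f"pics/{name}.png",im)
E
python3 -c "
from h import *
goto(.357,.0215,.12,-35)
overlay('top','t4',(220,100,420,280),4);overlay('side','s4',(230,150,430,300),4);tri()"
```

```text
clk 8.57 pos [0.3554 0.0213 0.1192] yaw -35.17 off [ 0.008 -0.007 -0.005] rot [ 0.0001  0.0001 -0.0019] rows 0.0 j [-0.33 -0.17  0.13  2.26  0.02  1.05 -2.4 ]
0.87 [297. 154. 338. 196.] (array([ 572.1, -129.7]), array([ 98.6, 100.5]), 54.4)
0.81 [352. 269. 391. 306.] (array([ 215.3, -310.5]), array([101.9, 103.7]), 58.6)
0.8 [426. 156. 465. 195.] (array([ 577.9, -545.9]), array([ 99.3, 103.4]), 28.0)
0.75 [386. 219. 422. 258.] (array([ 382.9, -413.9]), array([ 98.1, 100. ]), 26.7)
0.63 [341. 167. 378. 210.] (array([ 537.1, -270.8]), array([ 99.1, 100.2]), 54.8)
```

View pics/s4.png

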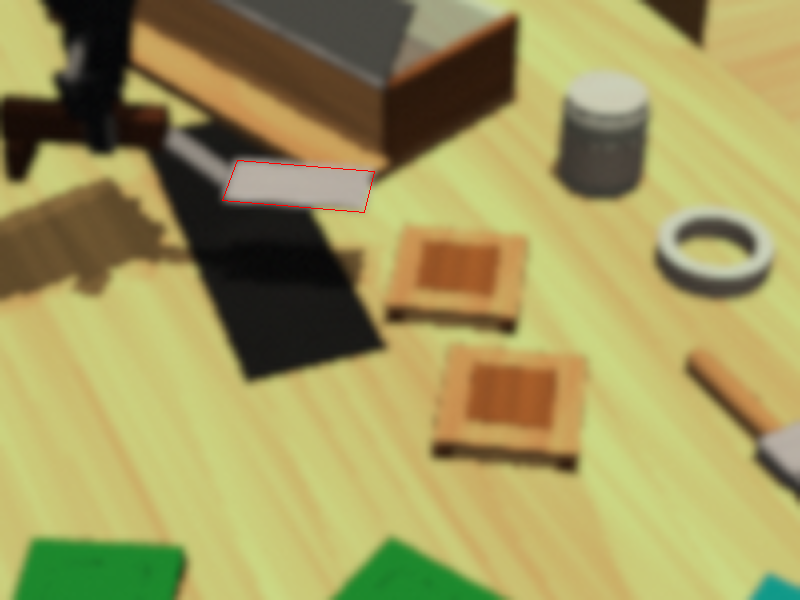

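View pics/t4.png

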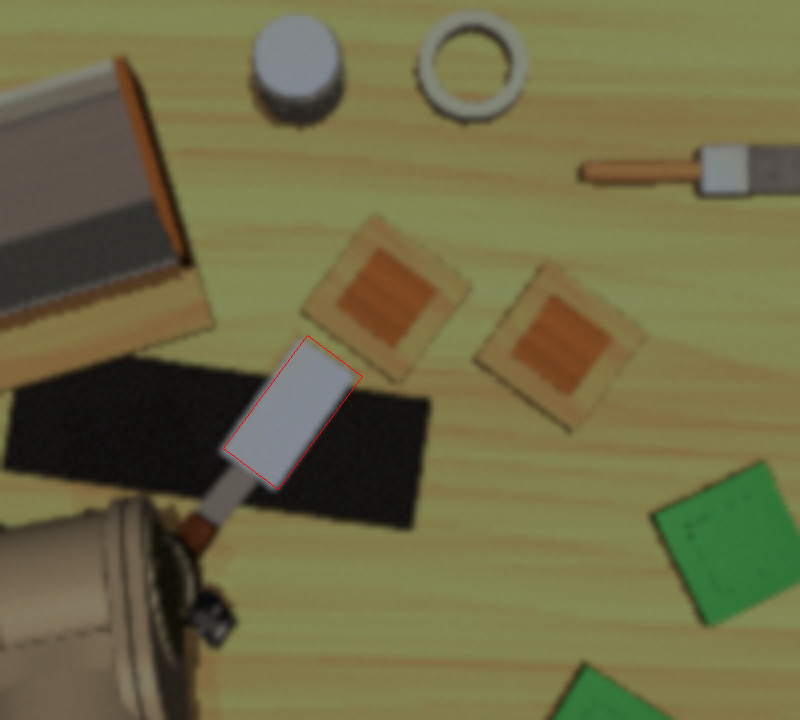

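Emit:
move_arm:
  steps:
    - {"offset":[0,0,0.2],"delta_rot":[0,0,0]}
    - {"offset":[0,0,0.4],"delta_rot":[0,0,0]}
    - {"offset":[0,0,0.528],"delta_rot":[0,0,0]}
    - {"offset":[0,0,0.528],"delta_rot":[0,0,0]}
    - {"offset":[0,0,0.528],"delta_rot":[0,0,0]}
    - {"offset":[0,0,0.528],"delta_rot":[0,0,0]}

```text
clock: 9.27
position: [0.3556, 0.0217, 0.041]
ee_rot: [0.953, -0.302, 0.0, -0.0]
ft_force: [-0.4, 0.5, -2.3]
grip_width: 0.266
```

```bash
python3 -c "
from h import *
d=np.radians(-35); u=np.array([np.cos(d),np.sin(d)]); t=np.array([.572,-.1297])-.149*u
goto(t[0],t[1],.040,-35)
overlay('top','t5',(220,100,420,280),4);overlay('side','s5',(230,150,430,300),4)"
```

```text
clk 9.27 pos [0.3556 0.0217 0.041 ] yaw -35.1 off [ 0.768 -0.002  0.007] rot [-0.0004 -0.0003 -0.0011] rows 2.8 j [-0.33 -0.03  0.14  2.34  0.01  0.83 -2.38]
```

View pics/s5.png

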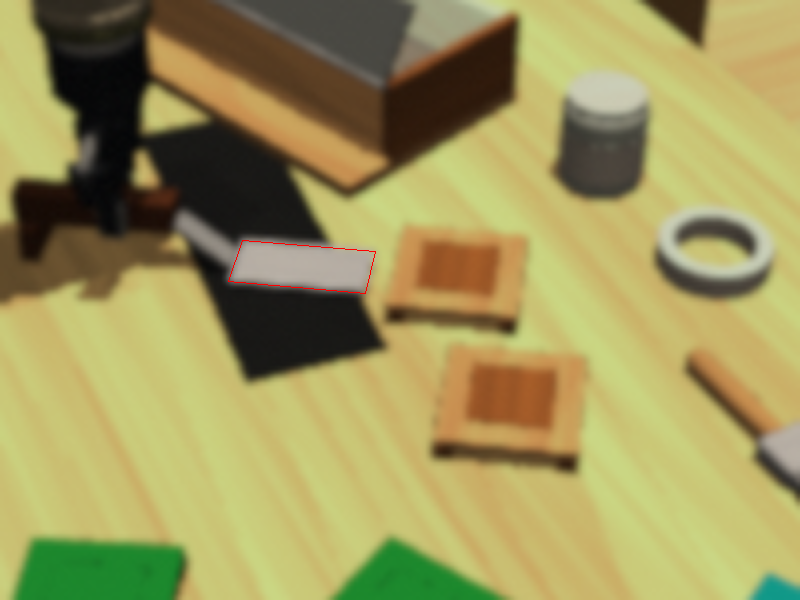

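View pics/t5.png

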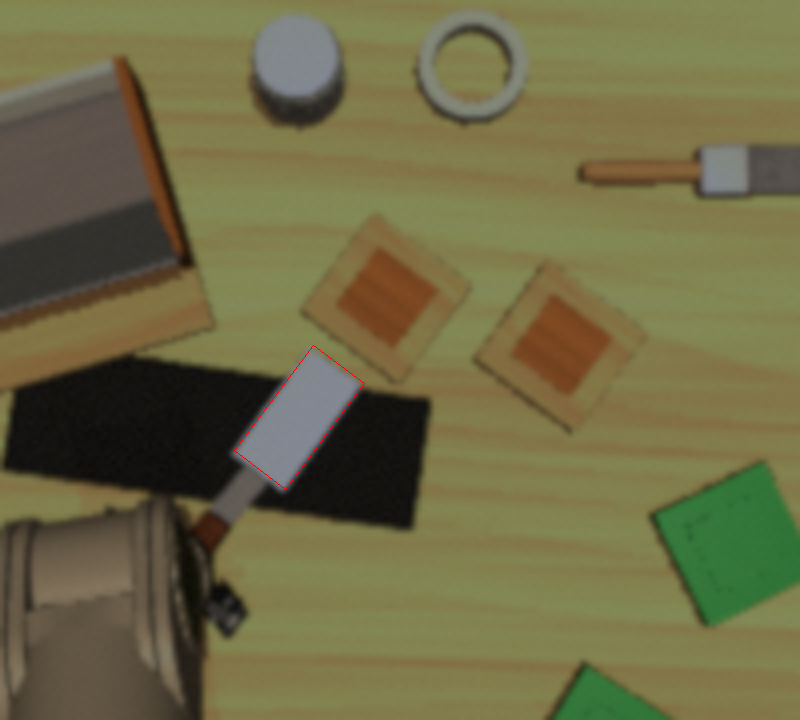

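Emit:
move_arm:
  steps:
    - {"offset":[0.1,0,0.007],"delta_rot":[0,0,0]}
    - {"offset":[0.2,0,0.007],"delta_rot":[0,0,0]}
    - {"offset":[0.3,0,0.007],"delta_rot":[0,0,0]}
    - {"offset":[0.4,0,0.007],"delta_rot":[0,0,0]}
    - {"offset":[0.5,0,0.007],"delta_rot":[0,0,0]}
    - {"offset":[0.6,0,0.007],"delta_rot":[0,0,0]}
    - {"offset":[0.7,0,0.007],"delta_rot":[0,0,0]}
    - {"offset":[0.75,0,0.007],"delta_rot":[0,0,0]}
    - {"offset":[0.75,0,0.007],"delta_rot":[0,0,0]}
    - {"offset":[0.75,0,0.007],"delta_rot":[0,0,0]}

```text
clock: 10.2
position: [0.4468, -0.0429, 0.0393]
ee_rot: [0.953, -0.302, -0.0, -0.0]
ft_force: [-0.6, 0.1, -2.9]
grip_width: 0.27
```

```bash
python3 -c "
from h import *
print(yaw());overlay('side','s6',(230,150,430,300),4);tri()"
```

```text
-35.145616278303855
0.78 [352. 269. 389. 308.] (array([ 215.4, -312.8]), array([98.6, 98.3]), 59.8)
0.74 [384. 220. 422. 256.] (array([ 383.3, -413.2]), array([102.2, 107.3]), 26.8)
0.72 [295. 155. 336. 197.] (array([ 572.1, -129.2]), array([102.1, 102.4]), 54.3)
0.72 [426. 157. 466. 195.] (array([ 579.5, -548.3]), array([102. , 104.6]), 27.0)
0.65 [340. 167. 379. 206.] (array([ 537.9, -272.6]), array([101.8, 101.2]), 54.4)
```

View pics/s6.png

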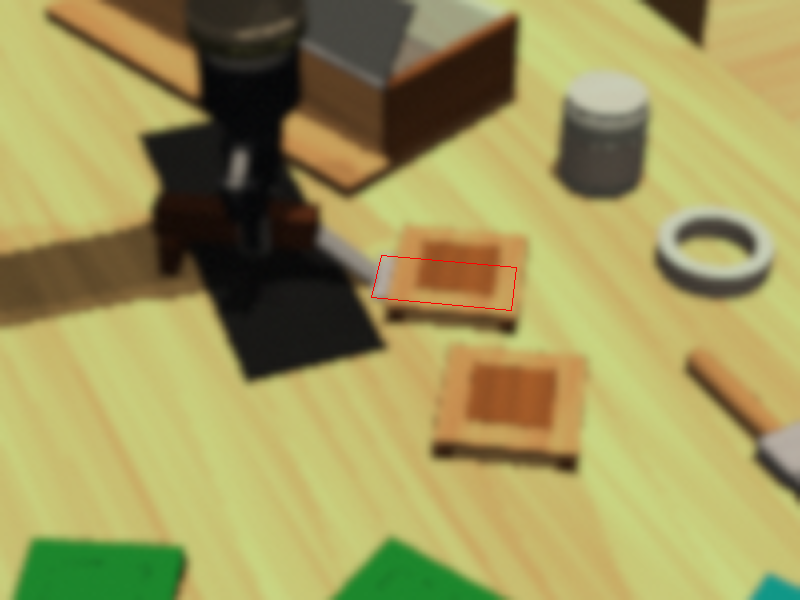

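Emit:
move_arm:
  steps:
    - {"offset":[0,0,-0.03],"delta_rot":[0,0,0]}
    - {"offset":[0,0,-0.07],"delta_rot":[0,0,0]}
    - {"offset":[0,0,-0.12],"delta_rot":[0,0,0]}
    - {"offset":[0,0,-0.17],"delta_rot":[0,0,0]}
    - {"offset":[0,0,-0.22],"delta_rot":[0,0,0]}
    - {"offset":[0,0,-0.27],"delta_rot":[0,0,0]}
    - {"offset":[0,0,-0.3],"delta_rot":[0,0,0]}
    - {"offset":[0,0,-0.3],"delta_rot":[0,0,0]}
    - {"offset":[0,0,-0.3],"delta_rot":[0,0,0]}

```text
clock: 11.1
position: [0.4471, -0.0431, 0.0843]
ee_rot: [0.953, -0.302, 0.0, -0.0]
ft_force: [-0.7, 0.4, -3.4]
grip_width: 0.27
```

```bash
cat >> h.py <<'E'
def fitbay(): pass
E
python3 -c "
from h import *
print(yaw());overlay('side','s7',(230,150,430,300),4);overlay('top','t7',(220,100,420,280),4)
camera('top')
save('top','bay',(110,90,290,230),4); save('side','bays',(230,100,380,210),5)"
```

```text
-35.126107528359626
```

View pics/s7.png

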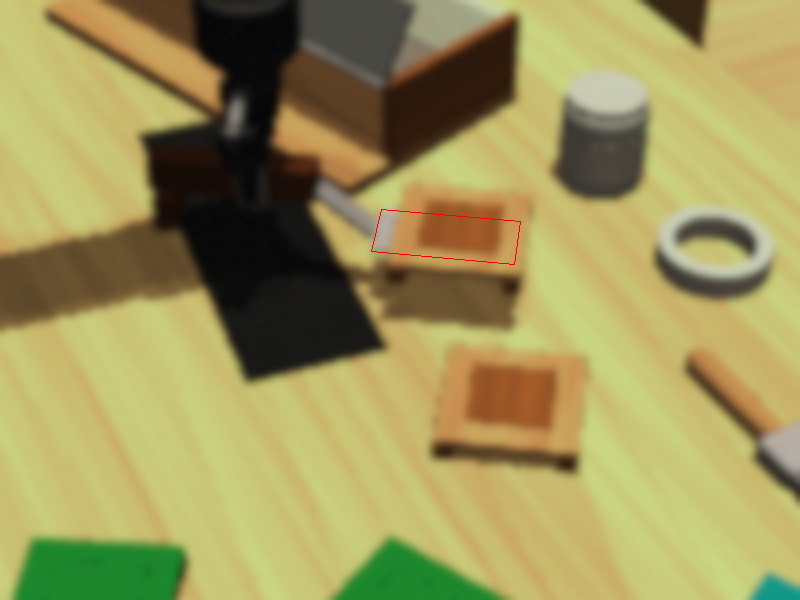

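View pics/t7.png

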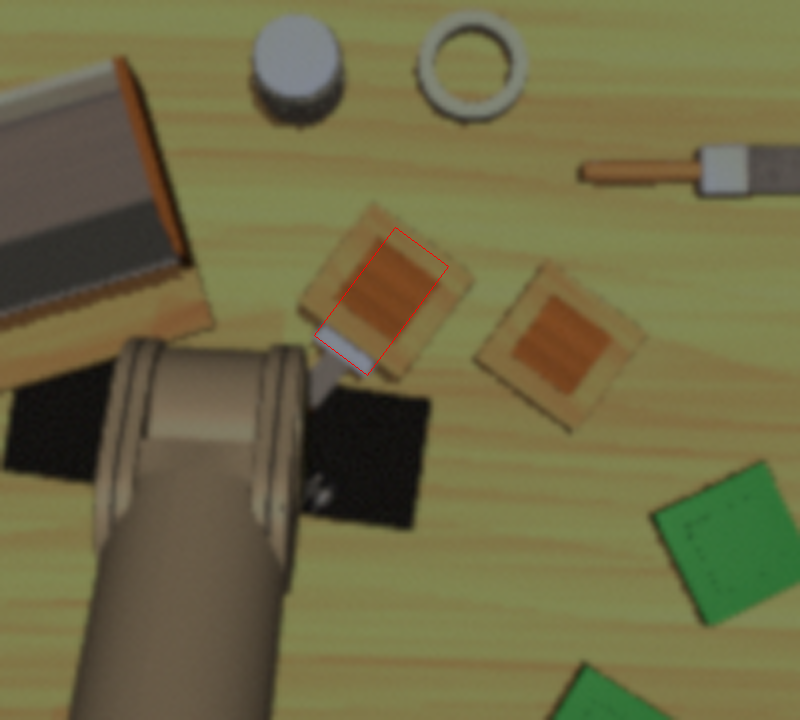

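View pics/bay.png

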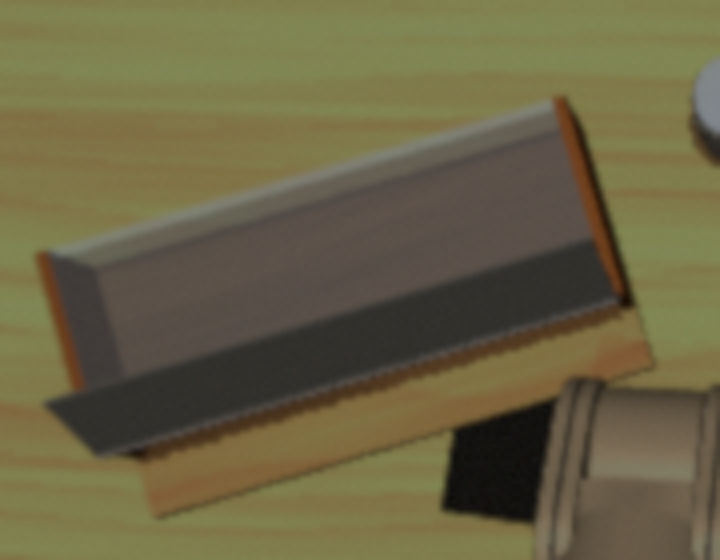

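View pics/bays.png

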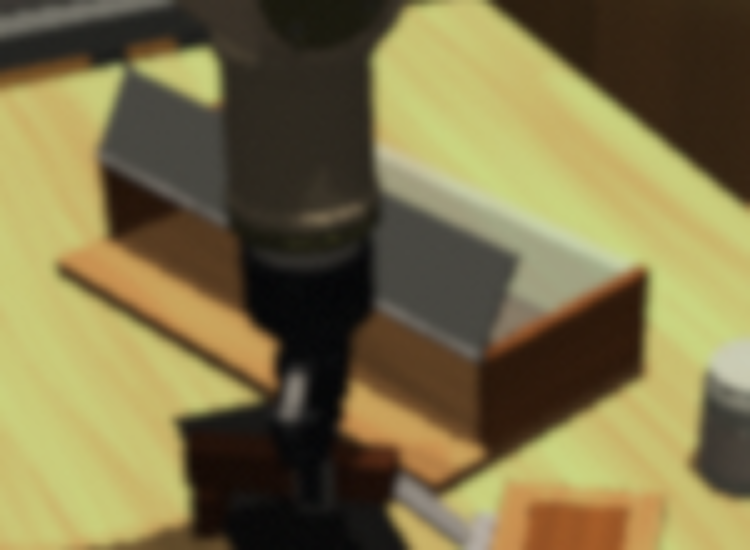

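```bash
python3 -c "
from h import *
for n,L,Rr in (('top',(149.25,219.25),(273.75,181.25)),('side',(242,153.2),(318,197.4))):
    a,b=ray(n,[L,Rr],.015)[:,:2]; d=a-b; w=np.linalg.norm(d); d/=w; th=np.degrees(np.arctan2(-d[0],d[1])); x=np.array([d[1],-d[0]]); c=(a+b)/2+.13*x
    print(n,a,b,'w',w,'yaw',th,'centre',c)
a,b=ray('top',[(251.75,114.25),(119.5,153)],.09)[:,:2]; d=b-a; print(np.linalg.norm(d),np.degrees(np.arctan2(-d[0],d[1])),(a+b)/2)
"
```

```text
top [0.41362606 0.40218603] [0.54649597 0.00660965] w 0.41729496433369984 yaw 18.5666529022698 centre [0.60329502 0.24579083]
side [0.41636687 0.39046103] [0.54997861 0.00093308] w 0.4118059205495584 yaw 18.9324491782363 centre [0.60613997 0.23787597]
0.4186212350078801 18.170095861741515 [0.67811341 0.27051031]
```

```bash
python3 -c "
from h import *
goto(.342,.078,.084,18.4)"
```

```text
clk 11.35 pos [ 0.4467 -0.0432  0.0837] yaw -35.13 off [-1.036 -0.259 -0.002] rot [ 1.000e-04  5.000e-04 -5.948e-01] rows 7.5 j [-0.23  0.1   0.24  2.1  -0.03  0.95 -2.16]
```

Emit:
move_arm:
  steps:
    - {"offset":[-0.03,-0.01,0],"delta_rot":[0,0,-0.01]}
    - {"offset":[-0.08,-0.02,0],"delta_rot":[0,0,-0.03]}
    - {"offset":[-0.14,-0.04,0],"delta_rot":[0,0,-0.07]}
    - {"offset":[-0.2,-0.05,0],"delta_rot":[0,0,-0.11]}
    - {"offset":[-0.26,-0.07,0],"delta_rot":[0,0,-0.15]}
    - {"offset":[-0.32,-0.08,0],"delta_rot":[0,0,-0.19]}
    - {"offset":[-0.38,-0.1,0],"delta_rot":[0,0,-0.23]}
    - {"offset":[-0.44,-0.11,0],"delta_rot":[0,0,-0.27]}
    - {"offset":[-0.5,-0.13,0],"delta_rot":[0,0,-0.31]}
    - {"offset":[-0.56,-0.14,0],"delta_rot":[0,0,-0.35]}
    - {"offset":[-0.62,-0.16,0],"delta_rot":[0,0,-0.39]}
    - {"offset":[-0.68,-0.17,0],"delta_rot":[0,0,-0.43]}
    - {"offset":[-0.74,-0.19,0],"delta_rot":[0,0,-0.47]}
    - {"offset":[-0.8,-0.2,0],"delta_rot":[0,0,-0.5]}
    - {"offset":[-0.86,-0.22,0],"delta_rot":[0,0,-0.53]}
    - {"offset":[-0.92,-0.23,0],"delta_rot":[0,0,-0.56]}
    - {"offset":[-0.96,-0.24,0],"delta_rot":[0,0,-0.58]}
    - {"offset":[-0.99,-0.25,0],"delta_rot":[0,0,-0.59]}
    - {"offset":[-1.0,-0.26,0],"delta_rot":[0,0,-0.595]}
    - {"offset":[-1.0,-0.26,0],"delta_rot":[0,0,-0.595]}

```text
clock: 13.02
position: [0.3468, 0.0756, 0.0842]
ee_rot: [0.987, 0.161, 0.0, -0.0]
ft_force: [-0.2, 0.1, -3.7]
grip_width: 0.271
```

```bash
python3 -c "
from h import *
goto(.294,.22,.084,18.4)
overlay('side','s8',(230,100,430,250),4);overlay('top','t8',(140,100,340,250),4)"
```

```text
clk 13.02 pos [0.3468 0.0756 0.0842] yaw 18.48 off [-2.900e-02 -1.025e+00  1.000e-03] rot [-0.     -0.0004  0.0009] rows 3.7 j [-0.4  -0.11  0.05  2.3   0.01  0.95 -1.6 ]
```

View pics/t8.png

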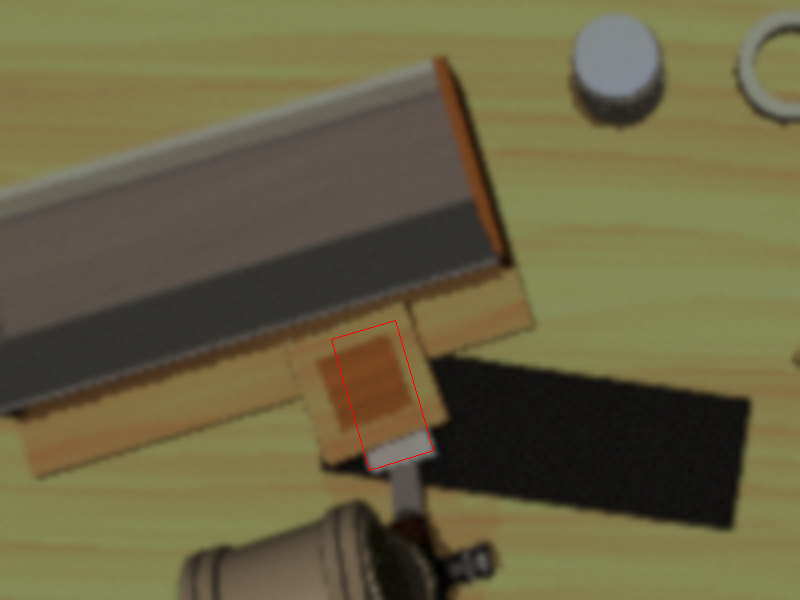

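View pics/s8.png

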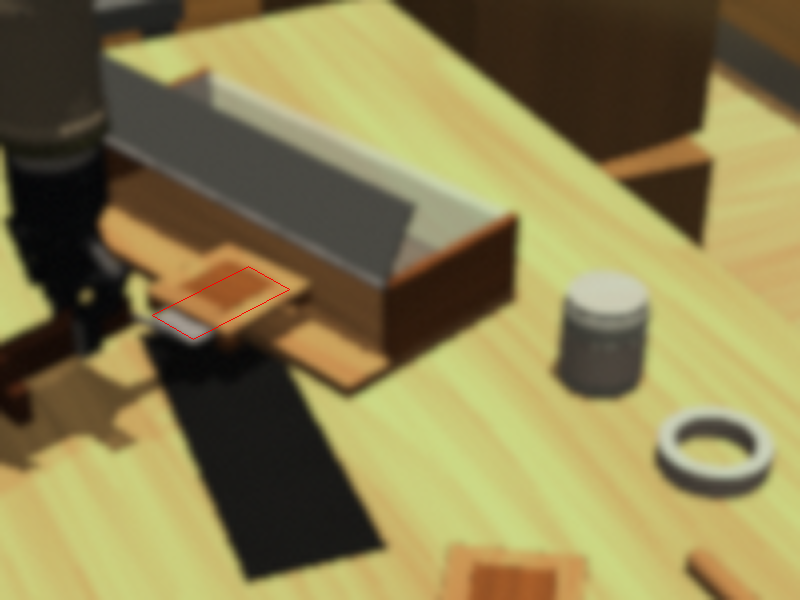

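Emit:
move_arm:
  steps:
    - {"offset":[0.02,0,0],"delta_rot":[0,0,0]}
    - {"offset":[0.05,0,0],"delta_rot":[0,0,0]}
    - {"offset":[0.09,0,0],"delta_rot":[0,0,0]}
    - {"offset":[0.14,0,0],"delta_rot":[0,0,0]}
    - {"offset":[0.19,0,0],"delta_rot":[0,0,0]}
    - {"offset":[0.24,0,0],"delta_rot":[0,0,0]}
    - {"offset":[0.29,0,0],"delta_rot":[0,0,0]}
    - {"offset":[0.34,0,0],"delta_rot":[0,0,0]}
    - {"offset":[0.39,0,0],"delta_rot":[0,0,0]}
    - {"offset":[0.44,0,0],"delta_rot":[0,0,0]}
    - {"offset":[0.49,0,0],"delta_rot":[0,0,0]}
    - {"offset":[0.54,0,0],"delta_rot":[0,0,0]}
    - {"offset":[0.59,0,0],"delta_rot":[0,0,0]}
    - {"offset":[0.64,0,0],"delta_rot":[0,0,0]}
    - {"offset":[0.69,0,0],"delta_rot":[0,0,0]}
    - {"offset":[0.74,0,0],"delta_rot":[0,0,0]}
    - {"offset":[0.78,0,0],"delta_rot":[0,0,0]}
    - {"offset":[0.81,0,0],"delta_rot":[0,0,0]}
    - {"offset":[0.83,0,0],"delta_rot":[0,0,0]}
    - {"offset":[0.84,0,0],"delta_rot":[0,0,0]}

```text
clock: 14.78
position: [0.4666, 0.115, 0.084]
ee_rot: [0.987, 0.16, -0.0, -0.0]
ft_force: [-1.0, -0.2, -4.3]
grip_width: 0.268
```

```bash
cat >> h.py <<'E'
BC=np.array([.603,.244]);BY=np.radians(18.4);BU=np.array([np.cos(BY),np.sin(BY)]);BV=np.array([-BU[1],BU[0]])
def inbay(p): d=np.array(p[:2])-BC; return np.round([d@BU,d@BV],4)
def bayw(x,y): return BC+x*BU+y*BV
E
python3 -c "
from h import *
o,p,r=state();print(p,inbay(p),yaw())
overlay('side','s9',(230,100,430,250),4);overlay('top','t9',(140,100,340,250),4)"
```

```text
[0.46658585 0.11501659 0.08401062] [-0.1702 -0.0793] 18.422571444368796
```

View pics/t9.png

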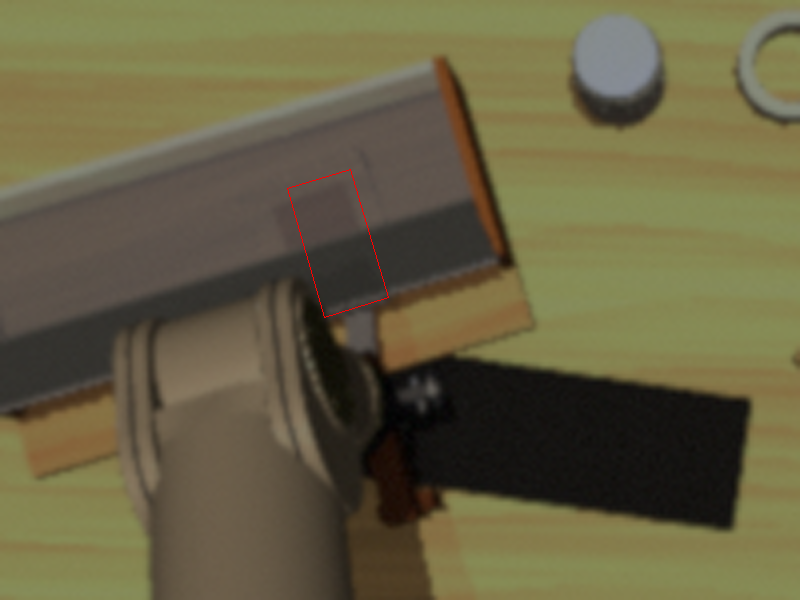

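View pics/s9.png

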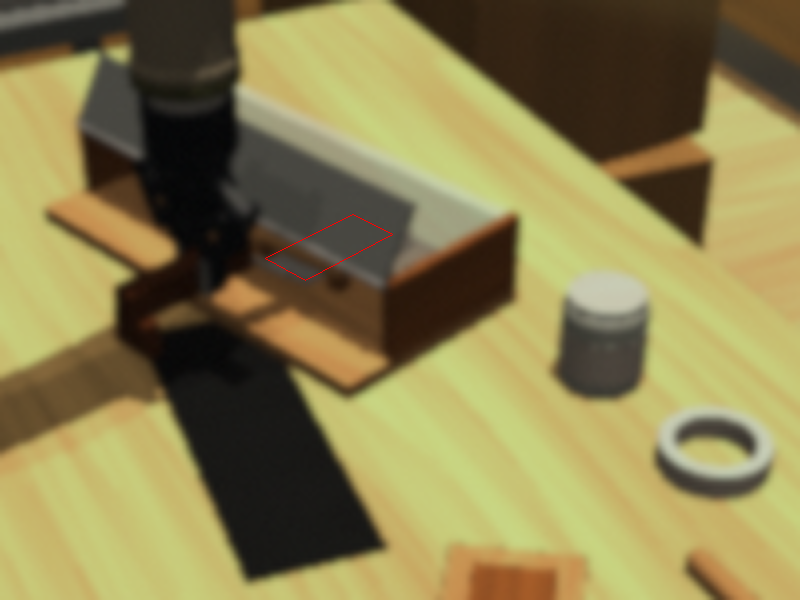

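Emit:
move_arm:
  steps:
    - {"offset":[0,0,0.03],"delta_rot":[0,0,0]}
    - {"offset":[0,0,0.06],"delta_rot":[0,0,0]}
    - {"offset":[0,0,0.09],"delta_rot":[0,0,0]}
    - {"offset":[0,0,0.12],"delta_rot":[0,0,0]}
    - {"offset":[0,0,0.14],"delta_rot":[0,0,0]}
    - {"offset":[0,0,0.16],"delta_rot":[0,0,0]}
    - {"offset":[0,0,0.18],"delta_rot":[0,0,0]}
    - {"offset":[0,0,0.195],"delta_rot":[0,0,0]}
    - {"offset":[0,0,0.195],"delta_rot":[0,0,0]}
    - {"offset":[0,0,0.195],"delta_rot":[0,0,0]}

```text
clock: 15.72
position: [0.4664, 0.1149, 0.0548]
ee_rot: [0.987, 0.16, 0.0, -0.0]
ft_force: [-0.8, 0.0, -2.6]
grip_width: 0.263
```

Emit:
move_arm:
  steps:
    - {"offset":[-0.04,0,0],"delta_rot":[0,0,0]}
    - {"offset":[-0.09,0,0],"delta_rot":[0,0,0]}
    - {"offset":[-0.15,0,0],"delta_rot":[0,0,0]}
    - {"offset":[-0.21,0,0],"delta_rot":[0,0,0]}
    - {"offset":[-0.27,0,0],"delta_rot":[0,0,0]}
    - {"offset":[-0.33,0,0],"delta_rot":[0,0,0]}
    - {"offset":[-0.39,0,0],"delta_rot":[0,0,0]}
    - {"offset":[-0.45,0,0],"delta_rot":[0,0,0]}
    - {"offset":[-0.51,0,0],"delta_rot":[0,0,0]}
    - {"offset":[-0.57,0,0],"delta_rot":[0,0,0]}
    - {"offset":[-0.63,0,0],"delta_rot":[0,0,0]}
    - {"offset":[-0.69,0,0],"delta_rot":[0,0,0]}
    - {"offset":[-0.75,0,0],"delta_rot":[0,0,0]}
    - {"offset":[-0.81,0,0],"delta_rot":[0,0,0]}
    - {"offset":[-0.87,0,0],"delta_rot":[0,0,0]}
    - {"offset":[-0.87,0,0],"delta_rot":[0,0,0]}
    - {"offset":[-0.87,0,0],"delta_rot":[0,0,0]}

```text
clock: 17.13
position: [0.3424, 0.0736, 0.0549]
ee_rot: [0.987, 0.16, 0.0, -0.0]
ft_force: [-0.1, 0.5, -2.6]
grip_width: 0.265
```

```bash
python3 -c "
from h import *
o,p,r=state();print(p,inbay(p),yaw())
overlay('side','s10',(230,100,430,250),4);overlay('top','t10',(140,100,340,250),4);tri()
for n in('top','side'):
  for r in place_of(n,'trivet1')[:6]: q=ray(n,r['uv'],.015)[0];print(n,r['p'],q,inbay(q))
  if n=='top': camera('side')
"
```

```text
[0.34237005 0.07362791 0.05494609] [-0.3011 -0.0794] 18.416355920808602
0.83 [427. 156. 463. 198.] (array([ 578. , -545.9]), array([102.2, 106.3]), 28.0)
0.83 [433. 233. 480. 275.] (array([ 326.6, -581. ]), array([107.7, 103.1]), 53.9)
0.8 [340. 165. 379. 209.] (array([ 536.9, -271.7]), array([100.4, 101.4]), 54.6)
0.7 [382. 216. 426. 257.] (array([ 383.1, -414.3]), array([101. , 104.6]), 26.8)
0.7 [351. 266. 391. 311.] (array([ 215.3, -313.8]), array([105.5, 103.7]), 59.6)
top 0.88 [ 0.20900578 -0.30826873  0.015     ] [-0.5482 -0.3997]
top 0.78 [ 0.53557631 -0.27392186  0.015     ] [-0.2275 -0.4702]
top 0.78 [ 0.3835001  -0.41502786  0.015     ] [-0.4163 -0.5561]
top 0.67 [ 0.57685367 -0.55692905  0.015     ] [-0.2776 -0.7517]
side 0.88 [ 0.54335111 -0.29128715  0.015     ] [-0.2256 -0.4891]
side 0.87 [ 0.20969762 -0.32679363  0.015     ] [-0.5534 -0.4175]
side 0.71 [0.63226928 0.16180942 0.015     ] [ 0.0018 -0.0872]
side 0.7 [ 0.57181102 -0.56284219  0.015     ] [-0.2843 -0.7557]
side 0.66 [ 0.3298401  -0.59476025  0.015     ] [-0.5239 -0.7097]
side 0.6 [ 0.37530087 -0.43569759  0.015     ] [-0.4306 -0.5731]
```

View pics/t10.png

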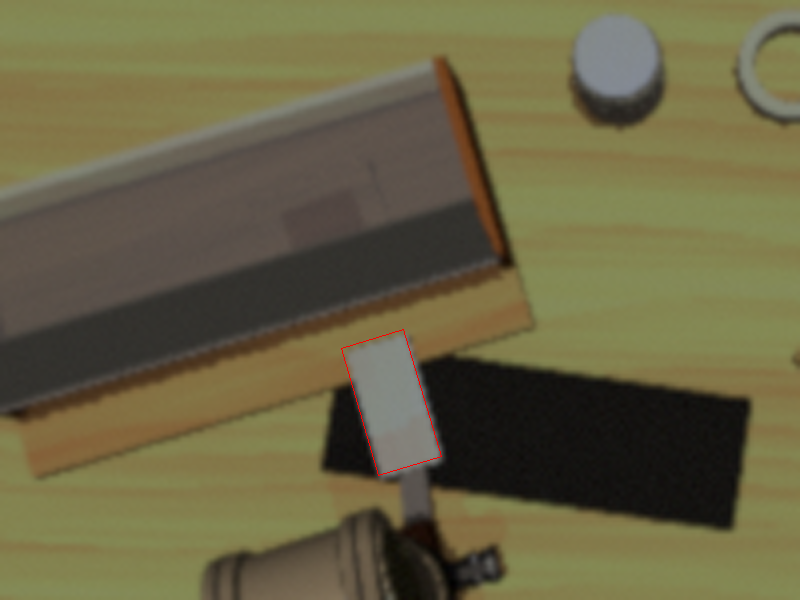

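View pics/s10.png

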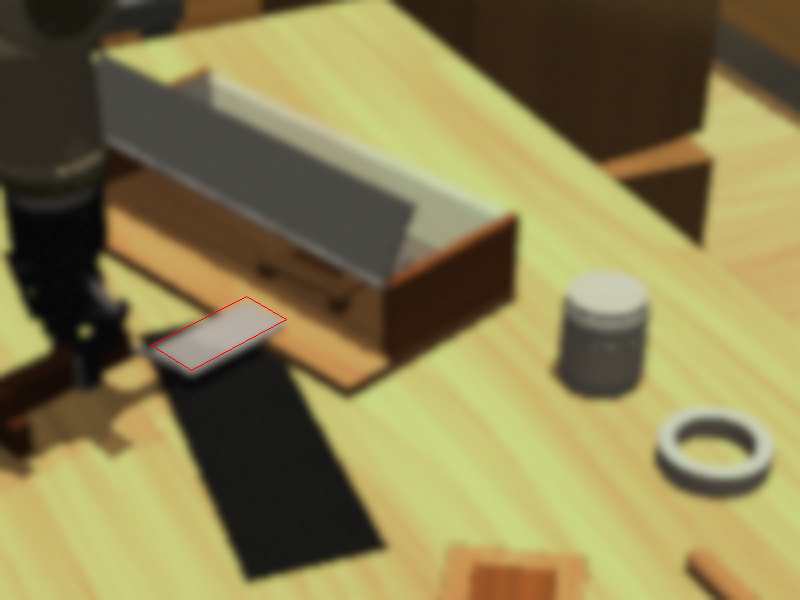

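```bash
python3 -c "
from h import *
q=ray('top',[((319)/4+140,200/4+100),(362/4+140,218/4+100),(283/4+140,212/4+100)],.035);print([inbay(a) for a in q])
goto(.329,-.1095,.11,-38)"
```

```text
[array([ 0.0153, -0.0725]), array([-0.0087, -0.1013]), array([ 0.0143, -0.0423])]
clk 17.48 pos [0.3427 0.0737 0.0548] yaw 18.42 off [-0.473  1.13  -0.368] rot [-0.      0.      0.6269] rows 7.9 j [-0.4  -0.06  0.06  2.33  0.    0.87 -1.6 ]
```

Emit:
move_arm:
  steps:
    - {"offset":[0,0,-0.2],"delta_rot":[0,0,0]}
    - {"offset":[-0.1,0.1,-0.37],"delta_rot":[0,0,0.06]}
    - {"offset":[-0.2,0.3,-0.37],"delta_rot":[0,0,0.12]}
    - {"offset":[-0.3,0.5,-0.37],"delta_rot":[0,0,0.18]}
    - {"offset":[-0.4,0.7,-0.37],"delta_rot":[0,0,0.25]}
    - {"offset":[-0.47,0.9,-0.37],"delta_rot":[0,0,0.32]}
    - {"offset":[-0.47,1.0,-0.37],"delta_rot":[0,0,0.39]}
    - {"offset":[-0.47,1.0,-0.37],"delta_rot":[0,0,0.46]}
    - {"offset":[-0.47,1.0,-0.37],"delta_rot":[0,0,0.53]}
    - {"offset":[-0.47,1.0,-0.37],"delta_rot":[0,0,0.6]}
    - {"offset":[-0.47,1.0,-0.37],"delta_rot":[0,0,0.627]}
    - {"offset":[-0.47,1.0,-0.37],"delta_rot":[0,0,0.627]}
    - {"offset":[-0.47,1.0,-0.37],"delta_rot":[0,0,0.627]}

```text
clock: 18.57
position: [0.323, -0.091, 0.1103]
ee_rot: [0.946, -0.325, -0.0, -0.0]
ft_force: [-0.1, -0.3, -1.6]
grip_width: 0.265
```

```bash
python3 -c "
from h import *
overlay('top','t11',(220,100,420,280),4);tri()
d=np.radians(-38); u=np.array([np.cos(d),np.sin(d)]); t=np.array([.537,-.272])-.264*u
goto(t[0],t[1],.040,-38)"
```

```text
0.93 [433. 231. 479. 274.] (array([ 325.3, -579.9]), array([105.9, 103.4]), 53.8)
0.8 [339. 165. 380. 209.] (array([ 538.5, -271. ]), array([104.3, 103.6]), 54.9)
0.76 [427. 158. 467. 198.] (array([ 577.1, -545.7]), array([100.9, 104.5]), 27.8)
0.74 [385. 217. 425. 258.] (array([ 382. , -414.8]), array([101.3, 103.4]), 26.5)
0.2 [366. 136. 428. 148.] (array([ 682.6, -385.1]), array([ 42.7, 198.1]), 1.4)
clk 18.72 pos [ 0.323  -0.0909  0.1103] yaw -37.92 off [0.107 0.073 0.469] rot [-0.      0.      0.0008] rows 1.7 j [-0.1  -0.22  0.22  2.32  0.05  1.04 -2.15]
```

View pics/t11.png

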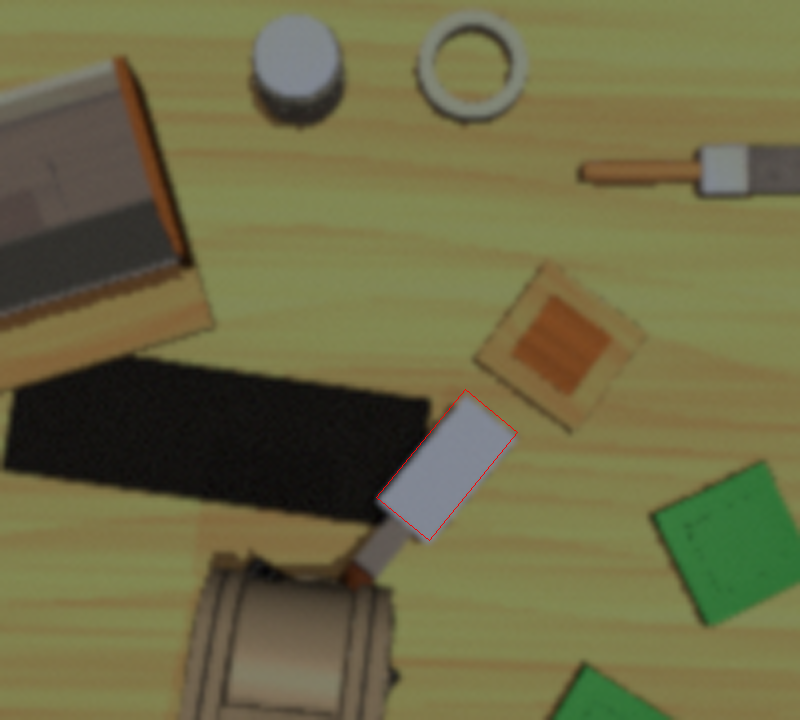

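Lifter is aligned with trivet2, still at (537,-271) mm. Descend.

Emit:
move_arm:
  steps:
    - {"offset":[0.1,0.073,0.15],"delta_rot":[0,0,0]}
    - {"offset":[0.1,0.073,0.3],"delta_rot":[0,0,0]}
    - {"offset":[0.1,0.073,0.47],"delta_rot":[0,0,0]}
    - {"offset":[0.1,0.073,0.47],"delta_rot":[0,0,0]}
    - {"offset":[0.1,0.073,0.47],"delta_rot":[0,0,0]}
    - {"offset":[0.1,0.073,0.47],"delta_rot":[0,0,0]}

```text
clock: 19.22
position: [0.3283, -0.1087, 0.0407]
ee_rot: [0.946, -0.325, 0.0, -0.0]
ft_force: [-0.6, -0.5, -2.1]
grip_width: 0.265
```

```bash
python3 -c "
from h import *
overlay('side','s12',(270,150,470,300),4)
d=np.radians(-37); u=np.array([np.cos(d),np.sin(d)]); t=np.array([.5375,-.2715])-.149*u
goto(t[0],t[1],.0393,-37)"
```

```text
clk 19.27 pos [ 0.3287 -0.1087  0.0409] yaw -37.97 off [0.772 0.016 0.011] rot [-0.0005 -0.0006 -0.0108] rows 2.8 j [-0.09 -0.06  0.27  2.37  0.02  0.83 -2.06]
```

View pics/s12.png

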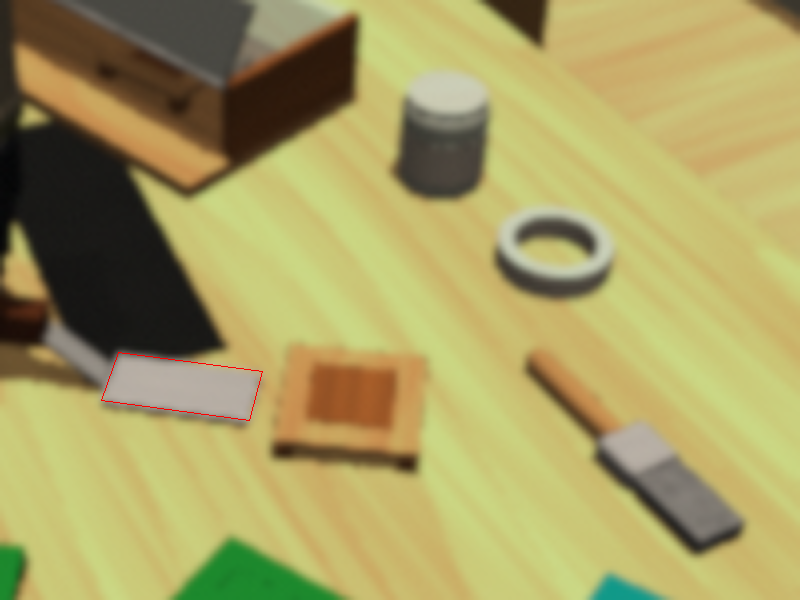

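Emit:
move_arm:
  steps:
    - {"offset":[0.1,0,0.01],"delta_rot":[0,0,0]}
    - {"offset":[0.2,0,0.01],"delta_rot":[0,0,0]}
    - {"offset":[0.3,0.005,0.01],"delta_rot":[0,0,-0.003]}
    - {"offset":[0.4,0.01,0.01],"delta_rot":[0,0,-0.006]}
    - {"offset":[0.5,0.015,0.01],"delta_rot":[0,0,-0.01]}
    - {"offset":[0.6,0.015,0.01],"delta_rot":[0,0,-0.01]}
    - {"offset":[0.7,0.015,0.01],"delta_rot":[0,0,-0.01]}
    - {"offset":[0.78,0.015,0.01],"delta_rot":[0,0,-0.01]}
    - {"offset":[0.78,0.015,0.01],"delta_rot":[0,0,-0.01]}
    - {"offset":[0.78,0.015,0.01],"delta_rot":[0,0,-0.01]}

```text
clock: 20.1
position: [0.4193, -0.1826, 0.0392]
ee_rot: [0.948, -0.318, 0.0, -0.0]
ft_force: [-0.0, 0.6, -1.9]
grip_width: 0.267
```

Emit:
move_arm:
  steps:
    - {"offset":[0,0,-0.03],"delta_rot":[0,0,0]}
    - {"offset":[0,0,-0.07],"delta_rot":[0,0,0]}
    - {"offset":[0,0,-0.11],"delta_rot":[0,0,0]}
    - {"offset":[0,0,-0.15],"delta_rot":[0,0,0]}
    - {"offset":[0,0,-0.19],"delta_rot":[0,0,0]}
    - {"offset":[0,0,-0.23],"delta_rot":[0,0,0]}
    - {"offset":[0,0,-0.27],"delta_rot":[0,0,0]}
    - {"offset":[0,0,-0.29],"delta_rot":[0,0,0]}
    - {"offset":[0,0,-0.3],"delta_rot":[0,0,0]}
    - {"offset":[0,0,-0.3],"delta_rot":[0,0,0]}

```text
clock: 20.93
position: [0.419, -0.1827, 0.0836]
ee_rot: [0.948, -0.318, 0.0, -0.0]
ft_force: [-0.1, -0.1, -2.8]
grip_width: 0.27
```

```bash
python3 -c "
from h import *
overlay('side','s13',(270,150,470,300),4);overlay('top','t13',(220,100,420,280),4);
p=bayw(-.305,.075); print(p)
goto(p[0],p[1],.084,18.4)"
```

```text
[0.28991914 0.21889274]
clk 21.03 pos [ 0.4187 -0.1826  0.0831] yaw -37.11 off [-2.299 -1.616 -0.005] rot [-1.000e-04  2.000e-04 -6.168e-01] rows 10.1 j [-0.02  0.12  0.35  2.08 -0.05  0.95 -1.86]
```

View pics/s13.png

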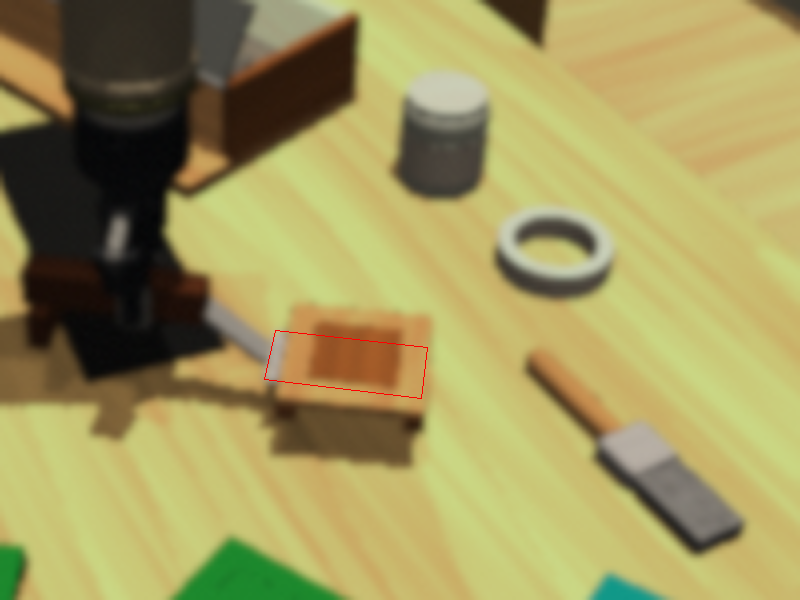

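View pics/t13.png

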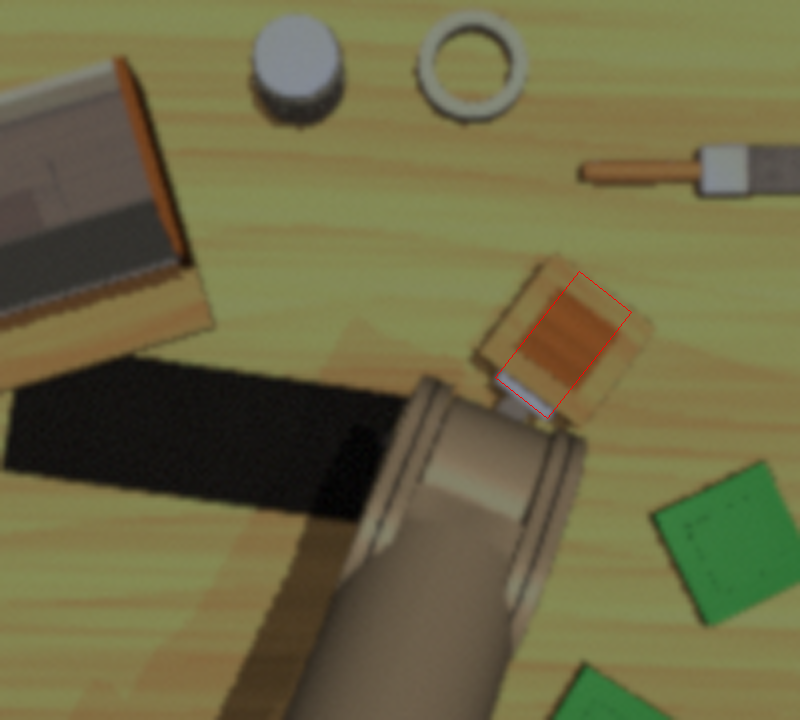

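Emit:
move_arm:
  steps:
    - {"offset":[-0.01,-0.01,0],"delta_rot":[0,0,0]}
    - {"offset":[-0.03,-0.02,0],"delta_rot":[0,0,0]}
    - {"offset":[-0.06,-0.05,0],"delta_rot":[0,0,0]}
    - {"offset":[-0.1,-0.08,0],"delta_rot":[0,0,0]}
    - {"offset":[-0.15,-0.12,0],"delta_rot":[0,0,0]}
    - {"offset":[-0.21,-0.17,0],"delta_rot":[0,0,0]}
    - {"offset":[-0.27,-0.22,0],"delta_rot":[0,0,0]}
    - {"offset":[-0.34,-0.27,0],"delta_rot":[0,0,0]}
    - {"offset":[-0.41,-0.33,0],"delta_rot":[0,0,0]}
    - {"offset":[-0.48,-0.38,0],"delta_rot":[0,0,0]}
    - {"offset":[-0.55,-0.44,0],"delta_rot":[0,0,0]}
    - {"offset":[-0.62,-0.5,0],"delta_rot":[0,0,0]}
    - {"offset":[-0.69,-0.55,0],"delta_rot":[0,0,0]}
    - {"offset":[-0.76,-0.61,0],"delta_rot":[0,0,0]}
    - {"offset":[-0.82,-0.66,0],"delta_rot":[0,0,0]}
    - {"offset":[-0.88,-0.7,0],"delta_rot":[0,0,0]}
    - {"offset":[-0.93,-0.74,0],"delta_rot":[0,0,0]}
    - {"offset":[-0.97,-0.77,0],"delta_rot":[0,0,0]}
    - {"offset":[-0.99,-0.79,0],"delta_rot":[0,0,0]}
    - {"offset":[-1.0,-0.8,0],"delta_rot":[0,0,0]}

```text
clock: 22.7
position: [0.3715, 0.0043, 0.0834]
ee_rot: [0.948, -0.318, 0.0, -0.0]
ft_force: [0.8, -0.0, -3.5]
grip_width: 0.265
```

Emit:
move_arm:
  steps:
    - {"offset":[-0.01,-0.01,0],"delta_rot":[0,0,0]}
    - {"offset":[-0.03,-0.02,0],"delta_rot":[0,0,0]}
    - {"offset":[-0.06,-0.05,0],"delta_rot":[0,0,0]}
    - {"offset":[-0.1,-0.08,0],"delta_rot":[0,0,0]}
    - {"offset":[-0.15,-0.12,0],"delta_rot":[0,0,0]}
    - {"offset":[-0.21,-0.17,0],"delta_rot":[0,0,0]}
    - {"offset":[-0.27,-0.22,0],"delta_rot":[0,0,0]}
    - {"offset":[-0.34,-0.27,0],"delta_rot":[0,0,0]}
    - {"offset":[-0.41,-0.33,0],"delta_rot":[0,0,0]}
    - {"offset":[-0.48,-0.38,0],"delta_rot":[0,0,0]}
    - {"offset":[-0.55,-0.44,0],"delta_rot":[0,0,0]}
    - {"offset":[-0.62,-0.5,0],"delta_rot":[0,0,0]}
    - {"offset":[-0.69,-0.55,0],"delta_rot":[0,0,0]}
    - {"offset":[-0.76,-0.61,0],"delta_rot":[0,0,0]}
    - {"offset":[-0.82,-0.66,0],"delta_rot":[0,0,0]}
    - {"offset":[-0.88,-0.7,0],"delta_rot":[0,0,0]}
    - {"offset":[-0.93,-0.74,0],"delta_rot":[0,0,0]}
    - {"offset":[-0.97,-0.77,0],"delta_rot":[0,0,0]}
    - {"offset":[-0.99,-0.79,0],"delta_rot":[0,0,0]}
    - {"offset":[-1.0,-0.8,0],"delta_rot":[0,0,0]}

```text
clock: 24.37
position: [0.3199, 0.1867, 0.0879]
ee_rot: [0.947, -0.32, 0.001, -0.003]
ft_force: [-40.7, 90.0, -48.5]
grip_width: 0.269
```

```bash
python3 -c "
from h import *
p=bayw(-.305,.075)
goto(p[0],p[1],.084,18.4)
overlay('top','t14',(140,100,340,250),4)"
```

```text
clk 24.37 pos [0.3199 0.1867 0.0879] yaw -37.38 off [-0.289 -0.049  0.027] rot [-0.0042 -0.0019 -0.6198] rows 7.8 j [ 0.95 -0.19 -1.47  2.21 -0.23  0.96 -2.6 ]
```

View pics/t14.png

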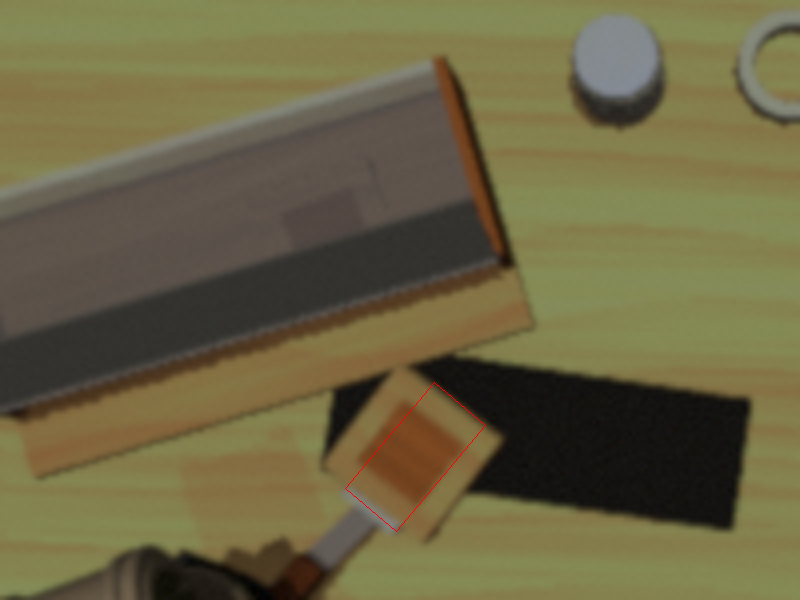

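```bash
python3 -c "
from h import *
save('side','s15',(40,60,340,300),2.6);save('top','t15',(100,100,400,400),2)
o=manip.get_obs();print(o['ft_force'],o['torque'],o['joint_velocities'].round(3),o['tau'].round(1),o['joint_pos'])"
```

```text
[-1.03510505  0.44499451 -3.23056528] [0.14377552 0.08597155 0.00179671] [-0.07   0.027 -0.036  0.012  0.027 -0.001  0.002] [  2.8   1.9   7.6 -33.9  -0.3  -0.1   0. ] [ 0.95435295 -0.18657616 -1.46755015  2.21148357 -0.22682768  0.95552997
 -2.60354554]
```

View pics/s15.png

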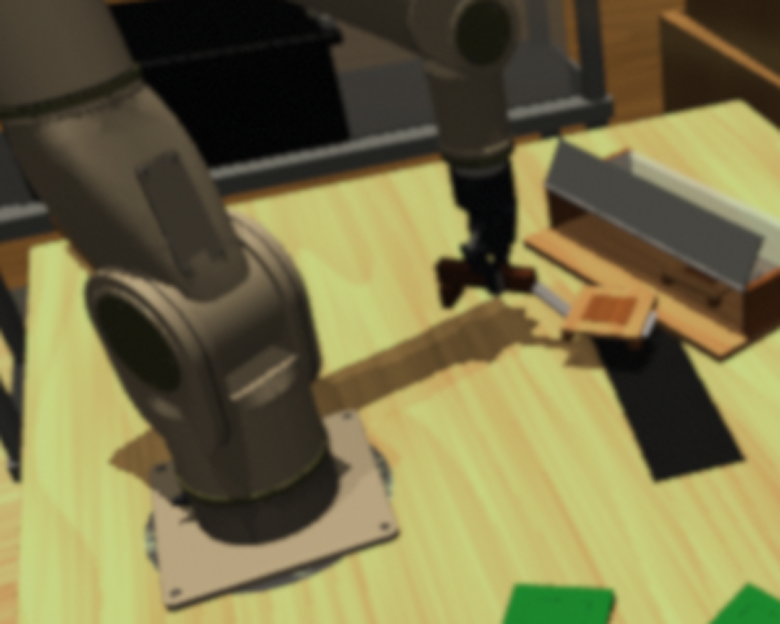

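View pics/t15.png

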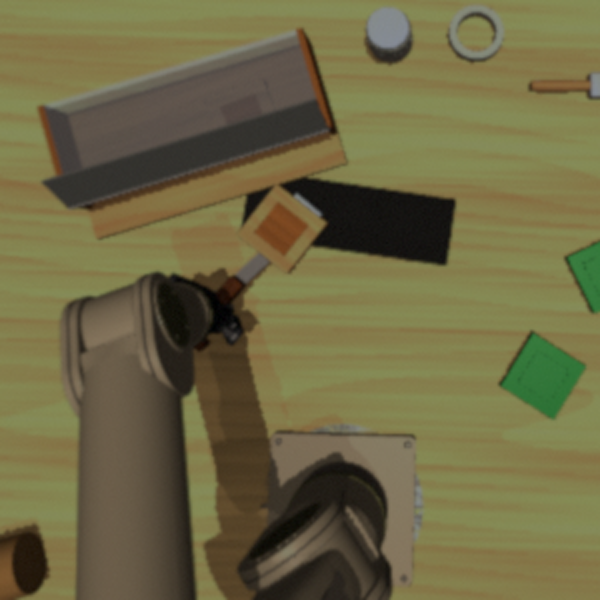

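Emit:
move_arm:
  steps:
    - {"offset":[0,0,0],"delta_rot":[0,0,-0.005]}
    - {"offset":[0,0,0],"delta_rot":[0,0,-0.015]}
    - {"offset":[0,0,0],"delta_rot":[0,0,-0.03]}
    - {"offset":[0,0,0],"delta_rot":[0,0,-0.045]}
    - {"offset":[0,0,0],"delta_rot":[0,0,-0.06]}
    - {"offset":[0,0,0],"delta_rot":[0,0,-0.075]}
    - {"offset":[0,0,0],"delta_rot":[0,0,-0.09]}
    - {"offset":[0,0,0],"delta_rot":[0,0,-0.1]}

```text
clock: 25.18
position: [0.3194, 0.1864, 0.0877]
ee_rot: [0.97, -0.241, 0.001, -0.002]
ft_force: [0.3, 0.1, -2.9]
grip_width: 0.27
```

```bash
python3 -c "
from h import *
p=bayw(-.305,.075)
goto(p[0],p[1],.084,18.4)
overlay('top','t16',(140,100,340,250),4)"
```

```text
clk 25.18 pos [0.3194 0.1864 0.0877] yaw -27.92 off [-0.275 -0.099  0.024] rot [-0.0028 -0.0024 -0.5146] rows 6.5 j [ 0.91 -0.15 -1.45  2.21 -0.19  0.95 -2.48]
```

View pics/t16.png

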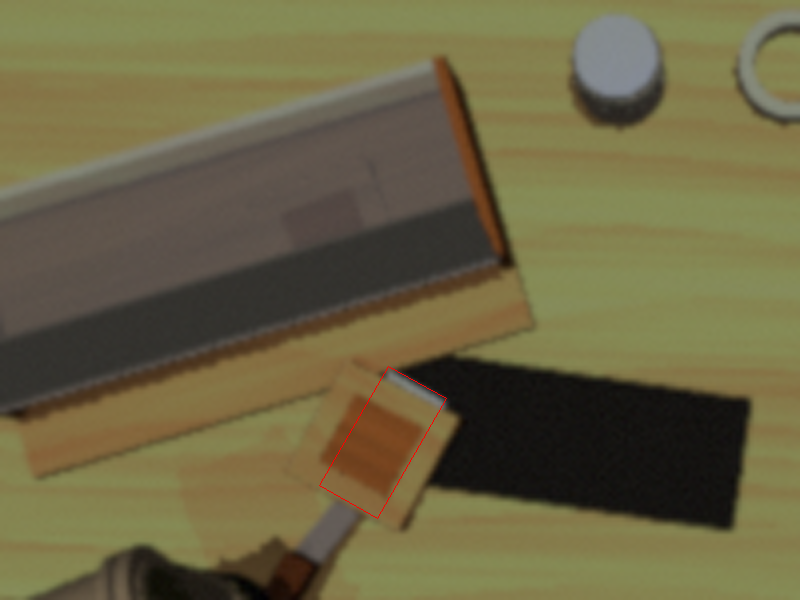

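Emit:
move_arm:
  steps:
    - {"offset":[0,0,0],"delta_rot":[0,0,-0.01]}
    - {"offset":[0,0,0],"delta_rot":[0,0,-0.025]}
    - {"offset":[0,0,0],"delta_rot":[0,0,-0.045]}
    - {"offset":[0,0,0],"delta_rot":[0,0,-0.07]}
    - {"offset":[0,0,0],"delta_rot":[0,0,-0.095]}
    - {"offset":[0,0,0],"delta_rot":[0,0,-0.12]}
    - {"offset":[0,0,0],"delta_rot":[0,0,-0.145]}
    - {"offset":[0,0,0],"delta_rot":[0,0,-0.17]}
    - {"offset":[0,0,0],"delta_rot":[0,0,-0.195]}
    - {"offset":[0,0,0],"delta_rot":[0,0,-0.22]}
    - {"offset":[0,0,0],"delta_rot":[0,0,-0.235]}
    - {"offset":[0,0,0],"delta_rot":[0,0,-0.25]}

```text
clock: 26.23
position: [0.3196, 0.1863, 0.0877]
ee_rot: [0.999, -0.048, 0.002, -0.002]
ft_force: [-0.5, -1.0, -2.3]
grip_width: 0.269
```

```bash
python3 -c "
from h import *
p=bayw(-.305,.075)
goto(p[0],p[1],.084,18.4)
overlay('side','s17',(200,100,400,250),4)"
```

```text
clk 26.23 pos [0.3196 0.1863 0.0877] yaw -5.47 off [-0.217 -0.198  0.025] rot [-0.0021 -0.003  -0.2653] rows 3.3 j [ 0.82 -0.1  -1.38  2.21 -0.13  0.95 -2.15]
```

View pics/s17.png

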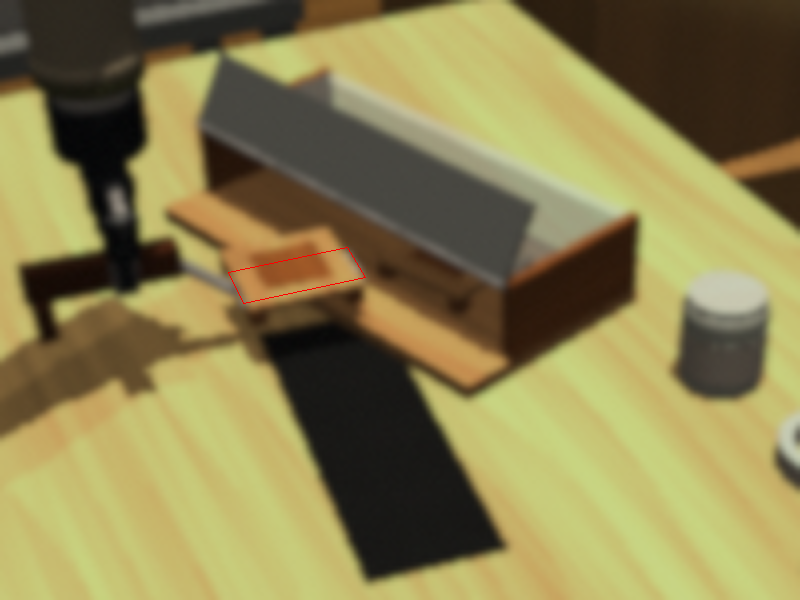

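Emit:
move_arm:
  steps:
    - {"offset":[-0.01,-0.01,0],"delta_rot":[0,0,-0.01]}
    - {"offset":[-0.03,-0.02,0.01],"delta_rot":[0,0,-0.025]}
    - {"offset":[-0.05,-0.03,0.01],"delta_rot":[0,0,-0.045]}
    - {"offset":[-0.07,-0.05,0.02],"delta_rot":[0,0,-0.07]}
    - {"offset":[-0.09,-0.07,0.02],"delta_rot":[0,0,-0.095]}
    - {"offset":[-0.12,-0.09,0.02],"delta_rot":[0,0,-0.12]}
    - {"offset":[-0.15,-0.1,0.02],"delta_rot":[0,0,-0.145]}
    - {"offset":[-0.17,-0.11,0.02],"delta_rot":[0,0,-0.17]}
    - {"offset":[-0.18,-0.12,0.02],"delta_rot":[0,0,-0.195]}
    - {"offset":[-0.18,-0.12,0.02],"delta_rot":[0,0,-0.22]}
    - {"offset":[-0.18,-0.12,0.02],"delta_rot":[0,0,-0.24]}
    - {"offset":[-0.18,-0.12,0.02],"delta_rot":[0,0,-0.255]}
    - {"offset":[-0.18,-0.12,0.02],"delta_rot":[0,0,-0.265]}
    - {"offset":[-0.18,-0.12,0.02],"delta_rot":[0,0,-0.265]}

```text
clock: 27.45
position: [0.2943, 0.2069, 0.0846]
ee_rot: [0.987, 0.16, 0.002, -0.001]
ft_force: [-0.1, 0.2, -2.9]
grip_width: 0.268
```

```bash
python3 -c "
from h import *
o,p,r=state(); print(inbay(p))
p=bayw(-.165,.062)
goto(p[0],p[1],.084,18.4)
overlay('side','s18',(200,100,400,250),4)
overlay('top','t18',(140,100,340,250),4)"
```

```text
[-0.3047  0.0623]
clk 27.45 pos [0.2943 0.2069 0.0846] yaw 18.36 off [0.931 0.001 0.009] rot [-0.0014 -0.0033 -0.0005] rows 3.3 j [ 0.66 -0.14 -1.3   2.24 -0.17  0.94 -1.78]
```

View pics/s18.png

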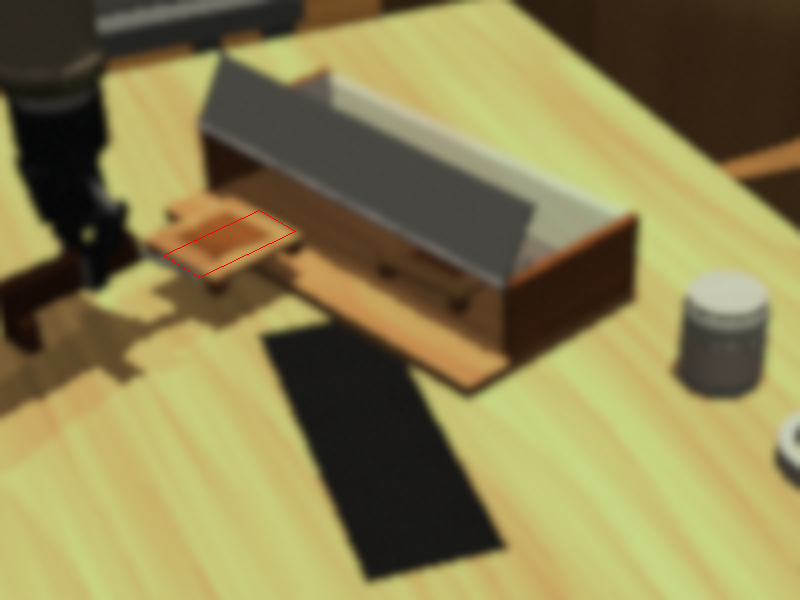

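View pics/t18.png

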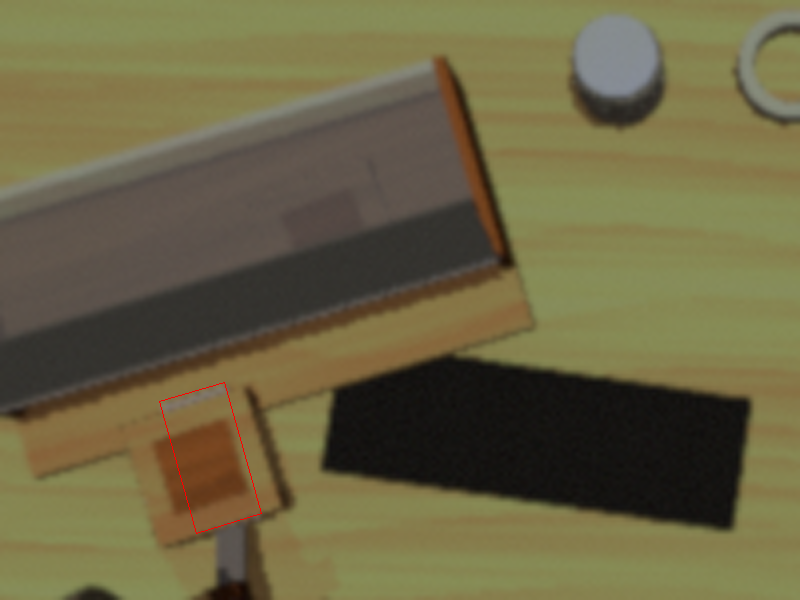

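Emit:
move_arm:
  steps:
    - {"offset":[0.01,0,0],"delta_rot":[0,0,0]}
    - {"offset":[0.03,0,0],"delta_rot":[0,0,0]}
    - {"offset":[0.06,0,0],"delta_rot":[0,0,0]}
    - {"offset":[0.1,0,0],"delta_rot":[0,0,0]}
    - {"offset":[0.15,0,0],"delta_rot":[0,0,0]}
    - {"offset":[0.21,0,0],"delta_rot":[0,0,0]}
    - {"offset":[0.27,0,0],"delta_rot":[0,0,0]}
    - {"offset":[0.33,0,0],"delta_rot":[0,0,0]}
    - {"offset":[0.39,0,0],"delta_rot":[0,0,0]}
    - {"offset":[0.45,0,0],"delta_rot":[0,0,0]}
    - {"offset":[0.51,0,0],"delta_rot":[0,0,0]}
    - {"offset":[0.57,0,0],"delta_rot":[0,0,0]}
    - {"offset":[0.63,0,0],"delta_rot":[0,0,0]}
    - {"offset":[0.69,0,0],"delta_rot":[0,0,0]}
    - {"offset":[0.75,0,0],"delta_rot":[0,0,0]}
    - {"offset":[0.81,0,0],"delta_rot":[0,0,0]}
    - {"offset":[0.87,0,0],"delta_rot":[0,0,0]}
    - {"offset":[0.93,0,0],"delta_rot":[0,0,0]}
    - {"offset":[0.97,0,0],"delta_rot":[0,0,0]}
    - {"offset":[1.0,0,0],"delta_rot":[0,0,0]}

```text
clock: 29.22
position: [0.4376, 0.2542, 0.0854]
ee_rot: [0.987, 0.159, 0.002, -0.002]
ft_force: [-0.2, -0.1, -3.3]
grip_width: 0.271
```

```bash
python3 -c "
from h import *
o,p,r=state(); print(p,inbay(p),yaw(),o['ft_force'],o['joint_pos'].round(2))
overlay('side','s19',(200,100,400,250),4)
overlay('top','t19',(140,100,340,250),4)"
```

```text
[0.43761402 0.25416975 0.08544367] [-0.1537  0.0619] 18.26220308144811 [-0.24701093 -0.07714187 -3.34509418] [ 0.34  0.45 -1.12  1.91  0.46  1.07 -2.22]
```

View pics/s19.png

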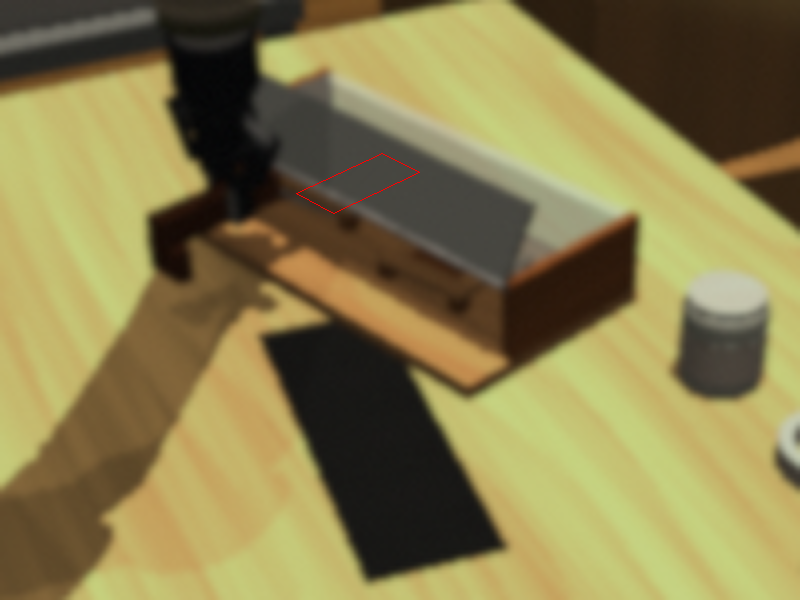

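View pics/t19.png

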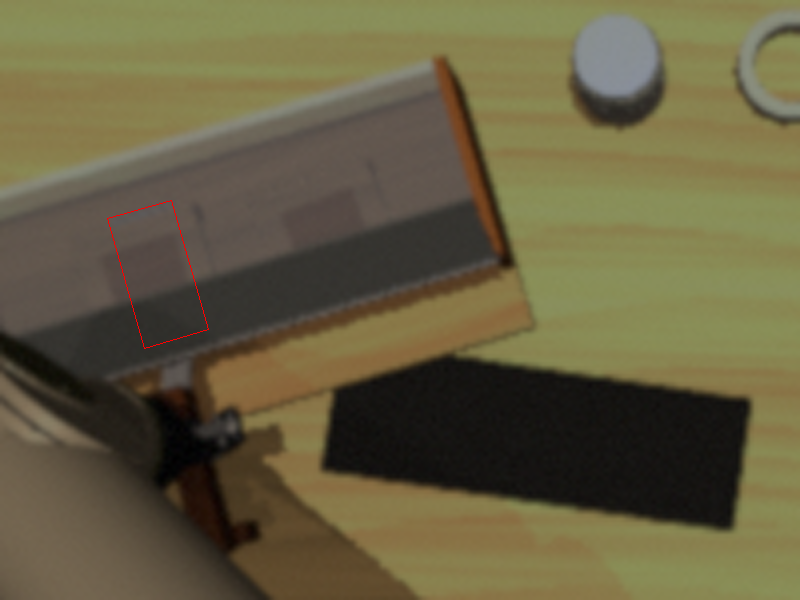

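Emit:
move_arm:
  steps:
    - {"offset":[0,0,0.03],"delta_rot":[0,0,0]}
    - {"offset":[0,0,0.06],"delta_rot":[0,0,0]}
    - {"offset":[0,0,0.09],"delta_rot":[0,0,0]}
    - {"offset":[0,0,0.12],"delta_rot":[0,0,0]}
    - {"offset":[0,0,0.14],"delta_rot":[0,0,0]}
    - {"offset":[0,0,0.16],"delta_rot":[0,0,0]}
    - {"offset":[0,0,0.18],"delta_rot":[0,0,0]}
    - {"offset":[0,0,0.2],"delta_rot":[0,0,0]}
    - {"offset":[0,0,0.203],"delta_rot":[0,0,0]}
    - {"offset":[0,0,0.203],"delta_rot":[0,0,0]}

```text
clock: 30.15
position: [0.4369, 0.254, 0.0549]
ee_rot: [0.987, 0.159, 0.002, -0.001]
ft_force: [-0.2, -0.5, -2.8]
grip_width: 0.265
```

```bash
python3 -c "
from h import *
o,p,r=state(); print(p,inbay(p),yaw(),r.as_rotvec(),o['ft_force'],o['joint_pos'].round(2))
p=bayw(-.293,.062)
goto(p[0],p[1],.0550,18.4)
overlay('top','t20',(140,100,340,250),4)"
```

```text
[0.43693825 0.25400956 0.05489189] [-0.1544  0.0619] 18.276680553895055 [-3.09876764 -0.49847807 -0.00735249] [-0.17844397 -0.53492682 -2.77410714] [ 0.3   0.49 -1.08  1.93  0.51  1.02 -2.25]
clk 30.15 pos [0.4369 0.254  0.0549] yaw 18.28 off [-0.924  0.001 -0.005] rot [-0.0014 -0.0032 -0.0014] rows 3.3 j [ 0.3   0.49 -1.08  1.93  0.51  1.02 -2.25]
```

View pics/t20.png

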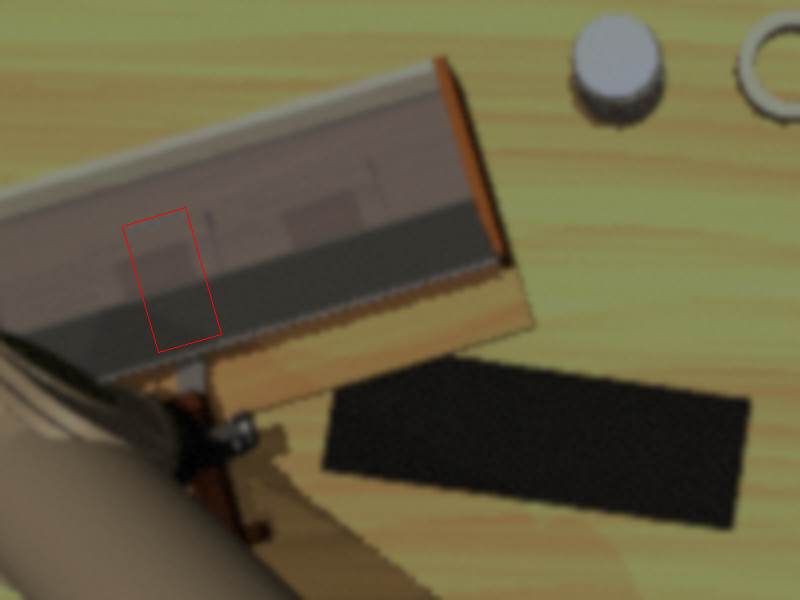

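Emit:
move_arm:
  steps:
    - {"offset":[-0.02,0,0],"delta_rot":[0,0,0]}
    - {"offset":[-0.06,0,0],"delta_rot":[0,0,0]}
    - {"offset":[-0.11,0,0],"delta_rot":[0,0,0]}
    - {"offset":[-0.16,0,0],"delta_rot":[0,0,0]}
    - {"offset":[-0.21,0,0],"delta_rot":[0,0,0]}
    - {"offset":[-0.26,0,0],"delta_rot":[0,0,0]}
    - {"offset":[-0.31,0,0],"delta_rot":[0,0,0]}
    - {"offset":[-0.36,0,0],"delta_rot":[0,0,0]}
    - {"offset":[-0.41,0,0],"delta_rot":[0,0,0]}
    - {"offset":[-0.46,0,0],"delta_rot":[0,0,0]}
    - {"offset":[-0.51,0,0],"delta_rot":[0,0,0]}
    - {"offset":[-0.56,0,0],"delta_rot":[0,0,0]}
    - {"offset":[-0.61,0,0],"delta_rot":[0,0,0]}
    - {"offset":[-0.66,0,0],"delta_rot":[0,0,0]}
    - {"offset":[-0.71,0,0],"delta_rot":[0,0,0]}
    - {"offset":[-0.76,0,0],"delta_rot":[0,0,0]}
    - {"offset":[-0.81,0,0],"delta_rot":[0,0,0]}
    - {"offset":[-0.86,0,0],"delta_rot":[0,0,0]}
    - {"offset":[-0.9,0,0],"delta_rot":[0,0,0]}
    - {"offset":[-0.9,0,0],"delta_rot":[0,0,0]}

```text
clock: 31.87
position: [0.3077, 0.2109, 0.054]
ee_rot: [0.987, 0.159, 0.002, -0.001]
ft_force: [0.3, -1.3, -2.8]
grip_width: 0.267
```

```bash
python3 -c "
from h import *
o,p,r=state(); print(p,inbay(p),yaw(),o['ft_force'],o['joint_pos'].round(2))
overlay('side','s21',(200,100,400,250),4)
overlay('top','t21',(110,90,310,240),4)
for r in place_of('top','trivet1')[:6]+[]: q=ray('top',r['uv'],.015)[0];print(r['p'],inbay(q))
camera('side')
for r in place_of('side','trivet1')[:6]+[]: q=ray('side',r['uv'],.015)[0];print(r['p'],inbay(q))
"
```

```text
[0.30767206 0.21086053 0.05396988] [-0.2907  0.0618] 18.289356947282787 [ 0.30391547 -1.33761357 -2.77827165] [ 0.64  0.14 -1.37  2.24  0.18  0.88 -2.1 ]
0.91 [-0.5107 -0.6891]
0.87 [-0.4135 -0.5445]
0.7 [-0.2753 -0.7518]
0.57 [-0.543  -0.4116]
0.86 [-0.434  -0.5671]
0.79 [-0.5222 -0.7072]
0.57 [-0.0136 -0.085 ]
0.57 [-0.2823 -0.7537]
0.55 [-0.0017  0.0587]
0.55 [-0.5451 -0.4078]
```

View pics/t21.png

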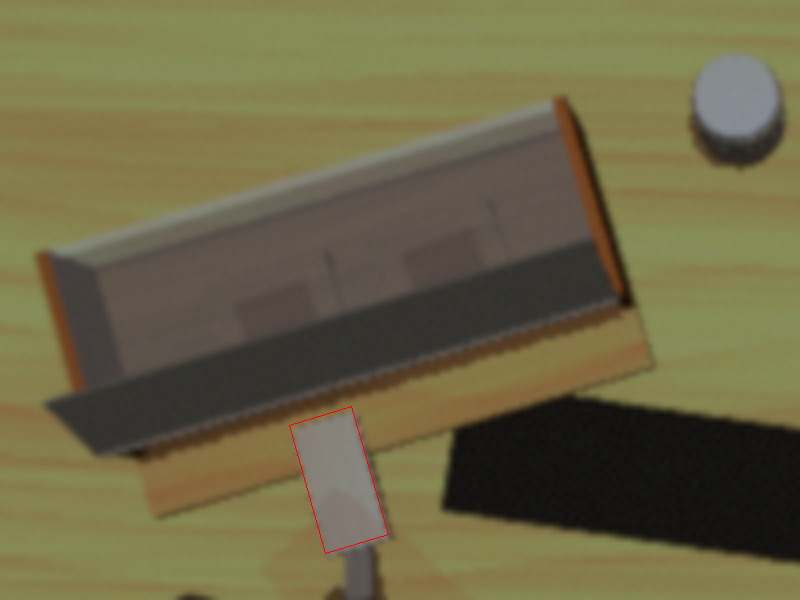

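View pics/s21.png

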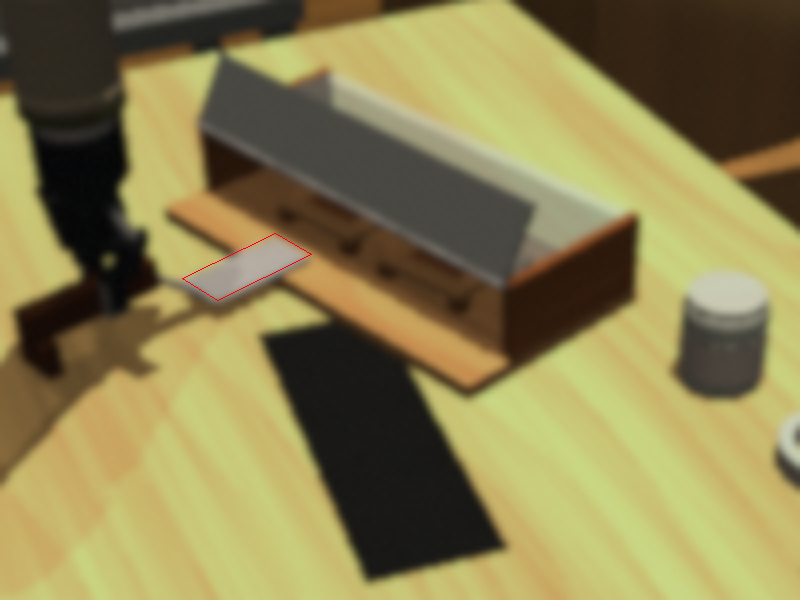

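```bash
python3 -c "
from h import *
goto(.34,.08,.12,70)"
```

```text
clk 32.12 pos [0.3091 0.2118 0.0544] yaw 18.26 off [-0.077  0.898 -0.44 ] rot [ 1.000e-04 -4.000e-03 -5.749e-01] rows 7.2 j [ 0.64  0.15 -1.37  2.23  0.19  0.88 -2.1 ]
```

Emit:
move_arm:
  steps:
    - {"offset":[-0.03,0,-0.1],"delta_rot":[0,0,0]}
    - {"offset":[-0.05,0,-0.2],"delta_rot":[0,0,0]}
    - {"offset":[-0.077,0.02,-0.3],"delta_rot":[0,0,-0.02]}
    - {"offset":[-0.077,0.06,-0.4],"delta_rot":[0,0,-0.05]}
    - {"offset":[-0.077,0.12,-0.44],"delta_rot":[0,0,-0.09]}
    - {"offset":[-0.077,0.19,-0.44],"delta_rot":[0,0,-0.13]}
    - {"offset":[-0.077,0.26,-0.44],"delta_rot":[0,0,-0.17]}
    - {"offset":[-0.077,0.33,-0.44],"delta_rot":[0,0,-0.21]}
    - {"offset":[-0.077,0.4,-0.44],"delta_rot":[0,0,-0.25]}
    - {"offset":[-0.077,0.47,-0.44],"delta_rot":[0,0,-0.29]}
    - {"offset":[-0.077,0.54,-0.44],"delta_rot":[0,0,-0.33]}
    - {"offset":[-0.077,0.61,-0.44],"delta_rot":[0,0,-0.37]}
    - {"offset":[-0.077,0.68,-0.44],"delta_rot":[0,0,-0.41]}
    - {"offset":[-0.077,0.75,-0.44],"delta_rot":[0,0,-0.45]}
    - {"offset":[-0.077,0.81,-0.44],"delta_rot":[0,0,-0.49]}
    - {"offset":[-0.077,0.86,-0.44],"delta_rot":[0,0,-0.53]}
    - {"offset":[-0.077,0.89,-0.44],"delta_rot":[0,0,-0.56]}
    - {"offset":[-0.077,0.9,-0.44],"delta_rot":[0,-0.004,-0.575]}
    - {"offset":[-0.077,0.9,-0.44],"delta_rot":[0,-0.004,-0.575]}

```text
clock: 33.7
position: [0.34, 0.0797, 0.1199]
ee_rot: [0.819, 0.574, -0.0, -0.0]
ft_force: [-0.5, -0.2, -3.6]
grip_width: 0.271
```

```bash
python3 -c "
from h import *
goto(.454,-.038,.1,83.5)"
```

```text
clk 33.7 pos [0.34   0.0797 0.1199] yaw 70.06 off [-0.479  0.982  0.132] rot [-0.0005  0.0003 -0.1493] rows 4.0 j [ 0.56 -0.19 -0.83  2.23 -0.16  1.04 -0.53]
```

Emit:
move_arm:
  steps:
    - {"offset":[-0.05,0.08,0],"delta_rot":[0,0,-0.02]}
    - {"offset":[-0.11,0.2,0],"delta_rot":[0,0,-0.05]}
    - {"offset":[-0.18,0.34,0],"delta_rot":[0,0,-0.08]}
    - {"offset":[-0.25,0.48,0],"delta_rot":[0,0,-0.11]}
    - {"offset":[-0.32,0.62,0],"delta_rot":[0,0,-0.14]}
    - {"offset":[-0.39,0.76,0.05],"delta_rot":[0,0,-0.149]}
    - {"offset":[-0.45,0.9,0.1],"delta_rot":[0,0,-0.149]}
    - {"offset":[-0.479,0.982,0.13],"delta_rot":[0,0,-0.149]}
    - {"offset":[-0.479,0.982,0.13],"delta_rot":[0,0,-0.149]}
    - {"offset":[-0.479,0.982,0.13],"delta_rot":[0,0,-0.149]}

```text
clock: 34.53
position: [0.4537, -0.0377, 0.1]
ee_rot: [0.747, 0.665, -0.0, -0.001]
ft_force: [-1.2, 1.0, -2.7]
grip_width: 0.267
```

```bash
python3 -c "
from h import *
goto(.4538,-.038,.037,83.5)
overlay('top','t22',(180,100,380,250),4)"
```

```text
clk 34.53 pos [ 0.4537 -0.0377  0.1   ] yaw 83.36 off [-0.002  0.002  0.42 ] rot [-0.0009 -0.0005 -0.0016] rows 1.5 j [ 0.64  0.16 -0.69  2.02  0.12  1.   -0.22]
```

View pics/t22.png

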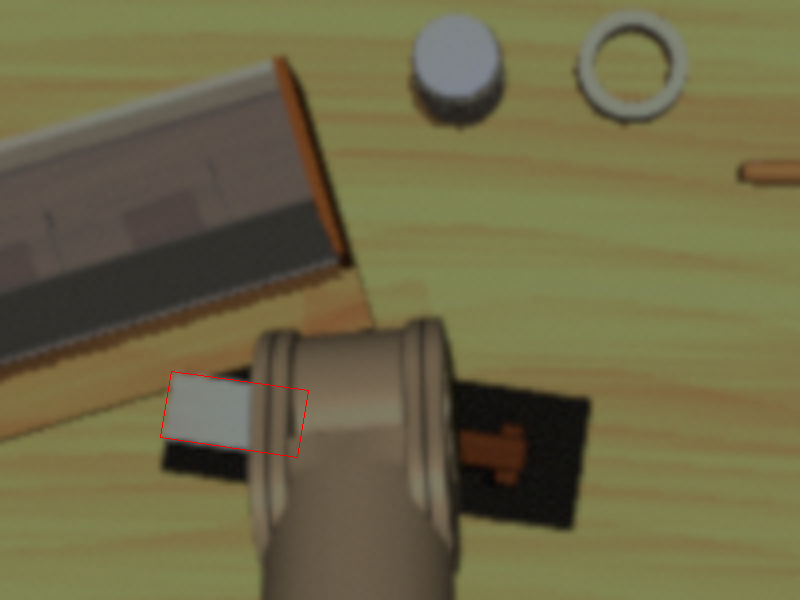

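```bash
python3 -c "
from h import *
goto(.438,-.05,.037,85)"
```

```text
clk 34.58 pos [ 0.4535 -0.0374  0.1003] yaw 83.42 off [-0.095 -0.093  0.422] rot [-0.0006 -0.0002 -0.0176] rows 1.6 j [ 0.64  0.15 -0.7   2.02  0.12  1.   -0.22]
```

Emit:
move_arm:
  steps:
    - {"offset":[-0.05,-0.05,0],"delta_rot":[0,0,-0.018]}
    - {"offset":[-0.095,-0.093,0.05],"delta_rot":[0,0,-0.018]}
    - {"offset":[-0.095,-0.093,0.15],"delta_rot":[0,0,-0.018]}
    - {"offset":[-0.095,-0.093,0.25],"delta_rot":[0,0,-0.018]}
    - {"offset":[-0.095,-0.093,0.33],"delta_rot":[0,0,-0.018]}
    - {"offset":[-0.095,-0.093,0.38],"delta_rot":[0,0,-0.018]}
    - {"offset":[-0.095,-0.093,0.41],"delta_rot":[0,0,-0.018]}
    - {"offset":[-0.095,-0.093,0.425],"delta_rot":[0,0,-0.018]}
    - {"offset":[-0.095,-0.093,0.425],"delta_rot":[0,0,-0.018]}
    - {"offset":[-0.095,-0.093,0.425],"delta_rot":[0,0,-0.018]}

```text
clock: 35.42
position: [0.4386, -0.0508, 0.0372]
ee_rot: [0.737, 0.676, -0.0, 0.0]
ft_force: [0.8, -0.3, -1.6]
grip_width: 0.266
```

```bash
python3 -c "
from h import *
o,p,r=state();print(p,yaw(),o['ft_force'])
overlay('side','s23',(230,130,380,250),5)"
```

```text
[ 0.43856665 -0.05082085  0.03719309] 85.05274816311744 [ 0.76828658 -0.29292105 -1.64413828]
```

View pics/s23.png

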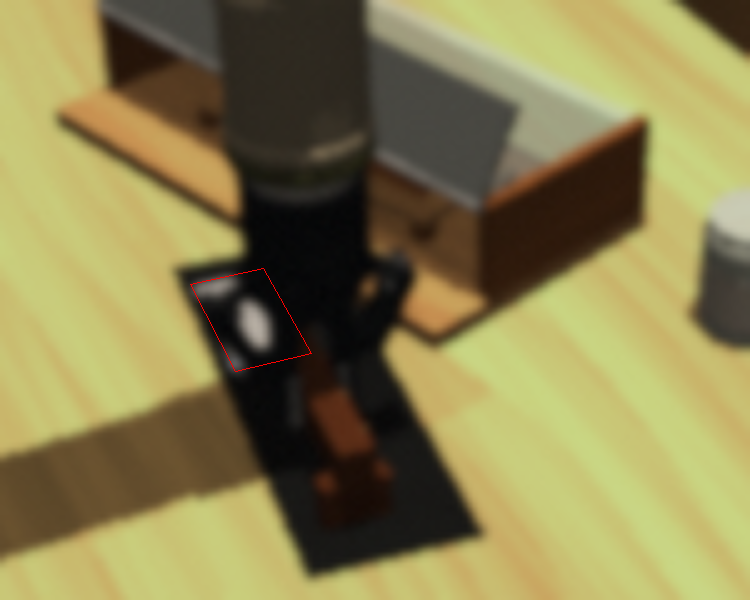

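On the mat. Open and rise straight.

Emit:
move_arm:
  hand: 1
  steps:
    - {"offset":[0,0,0.006],"delta_rot":[0,0,0]}
    - {"offset":[0,0,0.006],"delta_rot":[0,0,0]}
    - {"offset":[0,0,0.006],"delta_rot":[0,0,0]}
    - {"offset":[0,0,0.006],"delta_rot":[0,0,0]}
    - {"offset":[0,0,0.006],"delta_rot":[0,0,0]}
    - {"offset":[0,0,0.006],"delta_rot":[0,0,0]}
    - {"offset":[0,0,0.006],"delta_rot":[0,0,0]}
    - {"offset":[0,0,0.006],"delta_rot":[0,0,0]}
    - {"offset":[0,0,0.006],"delta_rot":[0,0,0]}
    - {"offset":[0,0,0.006],"delta_rot":[0,0,0]}

```text
clock: 36.3
position: [0.4383, -0.0509, 0.0358]
ee_rot: [0.737, 0.676, -0.0, 0.0]
ft_force: [-0.6, 0.4, 0.1]
grip_width: 1.0
```

Emit:
move_arm:
  steps:
    - {"offset":[0,0,-0.1],"delta_rot":[0,0,0]}
    - {"offset":[0,0,-0.3],"delta_rot":[0,0,0]}
    - {"offset":[0,0,-0.5],"delta_rot":[0,0,0]}
    - {"offset":[0,0,-0.75],"delta_rot":[0,0,0]}
    - {"offset":[0,0,-1.0],"delta_rot":[0,0,0]}
    - {"offset":[0,0,-1.0],"delta_rot":[0,0,0]}
    - {"offset":[0,0,-1.0],"delta_rot":[0,0,0]}

```text
clock: 36.88
position: [0.4395, -0.051, 0.1879]
ee_rot: [0.737, 0.676, 0.001, 0.002]
ft_force: [0.1, -0.2, -0.8]
grip_width: 1.002
```

```bash
python3 -c "
from h import *
o,p,r=state();print(p,yaw(),o['grip_width'])
save('side','s24',(230,100,430,250),4)
for l in('lifter','lifter_blade','mat'):
  for r in place_of('side',l)[:1]: print(l,r['p'],ray('side',r['uv'],0)[0])"
```

```text
[ 0.43950997 -0.0510292   0.18786586] 85.03652172840971 1.001899694990916
lifter 0.95 [ 0.41017825 -0.09716025  0.        ]
lifter_blade 0.79 [0.44240573 0.0549169  0.        ]
mat 0.96 [ 4.42073948e-01 -6.18403146e-02  1.11022302e-16]
```

View pics/s24.png

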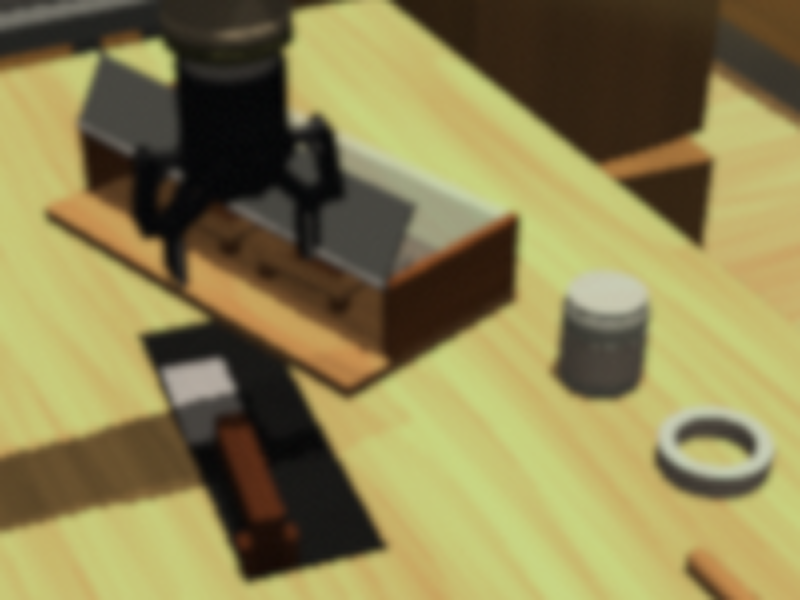

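Emit:
move_arm:
  steps:
    - {"offset":[0.8,-0.4,-0.1],"delta_rot":[0,0,0]}
    - {"offset":[0.8,-0.4,-0.1],"delta_rot":[0,0,0]}
    - {"offset":[0.8,-0.4,-0.1],"delta_rot":[0,0,0]}
    - {"offset":[0.8,-0.4,-0.1],"delta_rot":[0,0,0]}
    - {"offset":[0.8,-0.4,-0.1],"delta_rot":[0,0,0]}
    - {"offset":[0.8,-0.4,-0.1],"delta_rot":[0,0,0]}

```text
clock: 37.58
position: [0.3886, 0.0736, 0.2002]
ee_rot: [0.737, 0.676, -0.001, 0.0]
ft_force: [-0.7, 0.1, -0.3]
grip_width: 1.001
```

```bash
python3 -c "
from h import *
save('top','t25',(190,110,390,260),4); save('side','s25',(230,100,430,250),4)
for n in('top','side'):
 for l in('lifter','lifter_blade','mat'):
  for r in place_of(n,l)[:1]: print(n,l,r['p'],ray(n,r['uv'],0)[0])
for r in trace('top','lifter')[:1]: print(rect('top',r['mask'],0))"
```

```text
top lifter 0.82 [ 0.4062439  -0.10707564  0.        ]
top lifter_blade 0.63 [0.44358974 0.05053641 0.        ]
top mat 0.61 [ 0.44718611 -0.0527713   0.        ]
side lifter 0.81 [ 0.3994529  -0.10401785  0.        ]
side lifter_blade 0.6 [0.43868733 0.05187131 0.        ]
side mat 0.7 [ 0.4421413  -0.05858881  0.        ]
(array([426.2, -28.3]), array([281.4,  54.8]), 80.8)
```

View pics/t25.png

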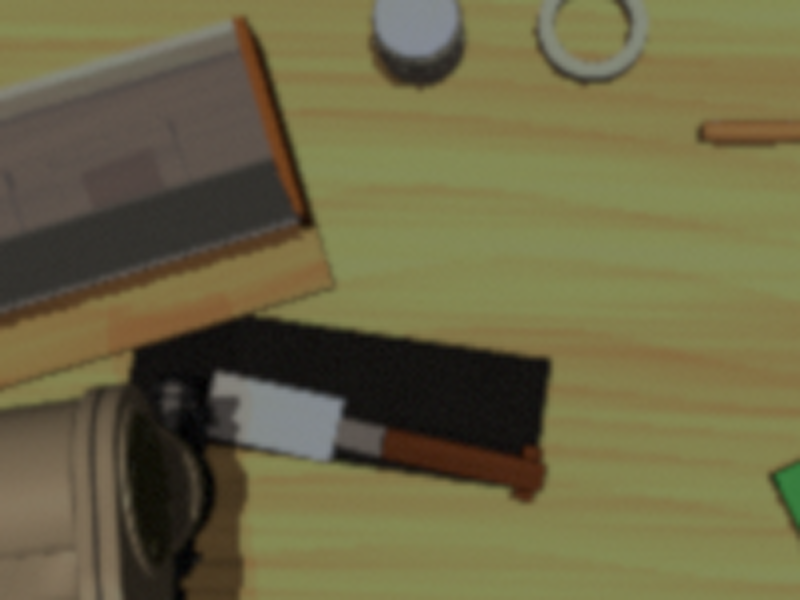

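View pics/s25.png

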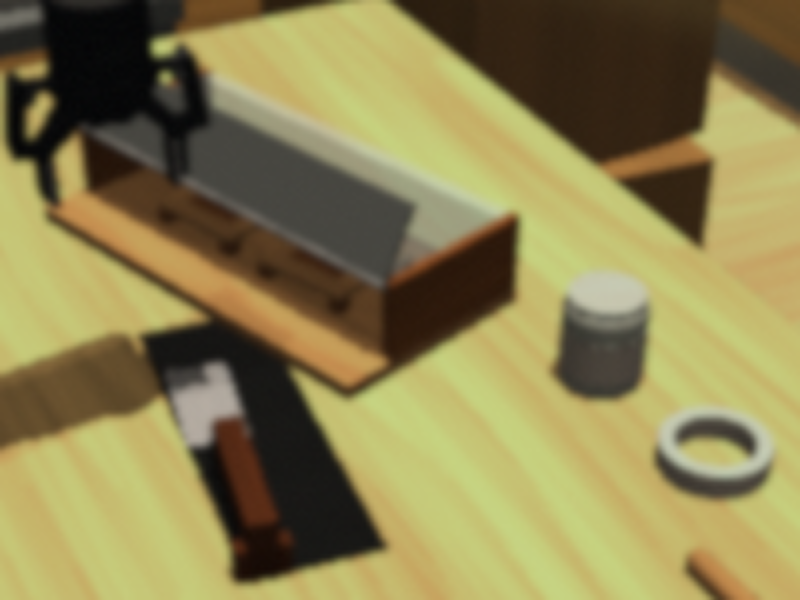

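```bash
python3 -c "
from h import *
q=lambda u,v:(u/4+190,v/4+110)
t=ray('top',[q(209,406)],.003)[0]; n=ray('top',[q(338,431)],.003)[0]; e=ray('top',[q(541,475)],.055)[0]; f=ray('top',[q(384,441)],.055)[0]
print(t,n,e,f, [np.degrees(np.arctan2(*(a-b)[1::-1])) for a,b in((t,n),(f,e))])
for h in(76,77,78):
  u=np.array([np.cos(np.radians(h)),np.sin(np.radians(h))]);print(t[:2]-.215*u,n[:2]-.108*u,e[:2]+.065*u,f[:2]-.065*u)
M=rect
for r in trace('top','lifter')[:1]:pass
save('top','t26',(190,110,390,260),4)
for l in('lifter','lifter_blade'):
  for r in place_of('top',l)[:1]: print(l,r['p'],ray('top',r['uv'],0)[0])
goto(.409,-.09,.19,77)"
```

```text
[0.44630846 0.10726763 0.003     ] [0.42865585 0.00174811 0.003     ] [ 0.39803154 -0.16314047  0.055     ] [ 0.42130513 -0.04035733  0.055     ] [np.float64(80.50280209199447), np.float64(79.26689795395036)]
[ 0.39429525 -0.10134595] [ 0.40252829 -0.10304383] [ 0.41375647 -0.10007124] [ 0.40558021 -0.10342655]
[ 0.39794398 -0.10222193] [ 0.40436114 -0.10348386] [ 0.41265336 -0.09980641] [ 0.40668332 -0.10369139]
[ 0.40160745 -0.1030341 ] [ 0.40620139 -0.10389183] [ 0.4115458  -0.09956087] [ 0.40779088 -0.10393693]
lifter 0.75 [ 0.41457202 -0.1022881   0.        ]
lifter_blade 0.74 [0.43479574 0.05022873 0.        ]
clk 38.23 pos [0.3889 0.0739 0.2008] yaw 85.05 off [-1.077  0.228  0.073] rot [0.0001 0.0003 0.0894] rows 4.0 j [ 0.61 -0.16 -0.82  2.03 -0.12  1.22 -0.25]
```

```bash
python3 -c "
from h import *
goto(.409,-.096,.12,79.5)"
```

```text
clk 38.23 pos [0.3889 0.0739 0.2008] yaw 85.05 off [-1.116  0.231  0.539] rot [0.     0.0003 0.0616] rows 4.5 j [ 0.61 -0.16 -0.82  2.03 -0.12  1.22 -0.25]
```

Emit:
move_arm:
  steps:
    - {"offset":[-0.5,0.2,0.2],"delta_rot":[0,0,0.06]}
    - {"offset":[-0.99,0.23,0.3],"delta_rot":[0,0,0.06]}
    - {"offset":[-0.99,0.23,0.45],"delta_rot":[0,0,0.06]}
    - {"offset":[-0.99,0.23,0.5],"delta_rot":[0,0,0.06]}
    - {"offset":[-0.99,0.23,0.5],"delta_rot":[0,0,0.06]}
    - {"offset":[-0.99,0.23,0.5],"delta_rot":[0,0,0.06]}

```text
clock: 38.73
position: [0.4092, -0.0786, 0.1242]
ee_rot: [0.769, 0.639, -0.001, -0.001]
ft_force: [-0.5, 0.5, 1.0]
grip_width: 1.002
```

```bash
python3 -c "
from h import *
goto(.409,-.096,.0365,79.5)
save('side','s27',(250,130,400,250),5)"
```

```text
clk 38.73 pos [ 0.4092 -0.0786  0.1242] yaw 79.44 off [-0.115  0.022  0.585] rot [-0.0022 -0.0003 -0.0007] rows 2.1 j [ 0.75  0.02 -0.67  2.09  0.01  1.05 -0.1 ]
```

View pics/s27.png

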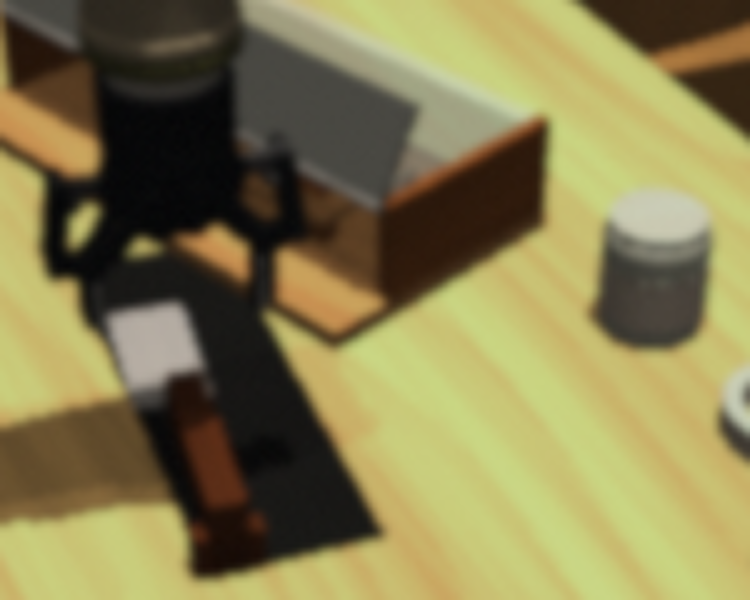

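Emit:
move_arm:
  steps:
    - {"offset":[-0.115,0.022,0.2],"delta_rot":[0,0,0]}
    - {"offset":[-0.115,0.022,0.4],"delta_rot":[0,0,0]}
    - {"offset":[-0.115,0.022,0.58],"delta_rot":[0,0,0]}
    - {"offset":[-0.115,0.022,0.58],"delta_rot":[0,0,0]}
    - {"offset":[-0.115,0.022,0.58],"delta_rot":[0,0,0]}

```text
clock: 39.2
position: [0.4107, -0.0932, 0.0395]
ee_rot: [0.767, 0.641, -0.0, -0.001]
ft_force: [0.8, -0.5, 0.2]
grip_width: 0.999
```

Emit:
move_arm:
  hand: -1
  squeeze: 60
  steps:
    - {"offset":[0,0,0],"delta_rot":[0,0,0]}
    - {"offset":[0,0,0],"delta_rot":[0,0,0]}
    - {"offset":[0,0,0],"delta_rot":[0,0,0]}
    - {"offset":[0,0,0],"delta_rot":[0,0,0]}
    - {"offset":[0,0,0],"delta_rot":[0,0,0]}
    - {"offset":[0,0,0],"delta_rot":[0,0,0]}
    - {"offset":[0,0,0],"delta_rot":[0,0,0]}
    - {"offset":[0,0,0],"delta_rot":[0,0,0]}
    - {"offset":[0,0,0],"delta_rot":[0,0,0]}
    - {"offset":[0,0,0],"delta_rot":[0,0,0]}
    - {"offset":[0,0,0],"delta_rot":[0,0,0]}
    - {"offset":[0,0,0],"delta_rot":[0,0,0]}

```text
clock: 40.2
position: [0.4111, -0.0948, 0.0397]
ee_rot: [0.768, 0.64, -0.0, 0.001]
ft_force: [-2.1, 0.4, 8.4]
grip_width: 0.266
```

```bash
python3 -c "
from h import *
o,p,r=state();print(p)
goto(p[0]+.033,p[1]+.043,p[2]-.0003,84.5)
for l in('lifter','lifter_blade'):
  camera('side')
  for r in place_of('side',l)[:1]: print(l,r['p'],ray('side',r['uv'],0)[0])"
```

```text
[ 0.41108666 -0.09479523  0.03968823]
clk 40.2 pos [ 0.4111 -0.0948  0.0397] yaw 79.61 off [0.322 0.165 0.002] rot [ 0.0006  0.0005 -0.0544] rows 1.3 j [ 0.74  0.18 -0.65  2.15  0.14  0.85 -0.18]
lifter 0.94 [ 0.40078216 -0.10163246  0.        ]
lifter_blade 0.85 [0.43449675 0.03630689 0.        ]
```

Emit:
move_arm:
  steps:
    - {"offset":[0,0,-0.1],"delta_rot":[0,0,0]}
    - {"offset":[0,0,-0.2],"delta_rot":[0,0,0]}
    - {"offset":[0.1,0.06,-0.25],"delta_rot":[0,0,-0.02]}
    - {"offset":[0.2,0.12,-0.25],"delta_rot":[0,0,-0.04]}
    - {"offset":[0.275,0.165,-0.25],"delta_rot":[0,0,-0.055]}
    - {"offset":[0.275,0.165,-0.2],"delta_rot":[0,0,-0.055]}
    - {"offset":[0.275,0.165,-0.12],"delta_rot":[0,0,-0.055]}
    - {"offset":[0.275,0.165,-0.05],"delta_rot":[0,0,-0.055]}
    - {"offset":[0.275,0.165,-0.01],"delta_rot":[0,0,-0.055]}
    - {"offset":[0.275,0.165,0.003],"delta_rot":[0,0,-0.055]}
    - {"offset":[0.275,0.165,0.003],"delta_rot":[0,0,-0.055]}
    - {"offset":[0.275,0.165,0.003],"delta_rot":[0,0,-0.055]}
    - {"offset":[0.275,0.165,0.003],"delta_rot":[0,0,-0.055]}

```text
clock: 41.48
position: [0.441, -0.0588, 0.039]
ee_rot: [0.74, 0.673, -0.002, -0.001]
ft_force: [-14.4, 2.7, 28.4]
grip_width: 0.274
```

Emit:
move_arm:
  hand: 1
  steps:
    - {"offset":[0,0,0],"delta_rot":[0,0,0]}
    - {"offset":[0,0,0],"delta_rot":[0,0,0]}
    - {"offset":[0,0,0],"delta_rot":[0,0,0]}
    - {"offset":[0,0,0],"delta_rot":[0,0,0]}
    - {"offset":[0,0,0],"delta_rot":[0,0,0]}
    - {"offset":[0,0,0],"delta_rot":[0,0,0]}
    - {"offset":[0,0,0],"delta_rot":[0,0,0]}
    - {"offset":[0,0,0],"delta_rot":[0,0,0]}

```text
clock: 42.15
position: [0.4423, -0.0585, 0.0383]
ee_rot: [0.74, 0.673, -0.0, 0.0]
ft_force: [-0.5, 0.2, -0.4]
grip_width: 0.997
```

```bash
python3 -c "
from h import *
o,p,r=state();print(p,yaw(),o['ft_force'],o['grip_width'])
save('side','s28',(250,130,400,250),5)
for l in('lifter','lifter_blade'):
  for r in place_of('side',l)[:1]: print(l,r['p'],ray('side',r['uv'],0)[0])"
```

```text
[ 0.44225841 -0.05849299  0.0383318 ] 84.60177716403399 [-0.48255406  0.22023241 -0.3759973 ] 0.9971129714205564
lifter 0.95 [ 0.43996027 -0.06512821  0.        ]
lifter_blade 0.82 [0.45746521 0.08575348 0.        ]
```

View pics/s28.png

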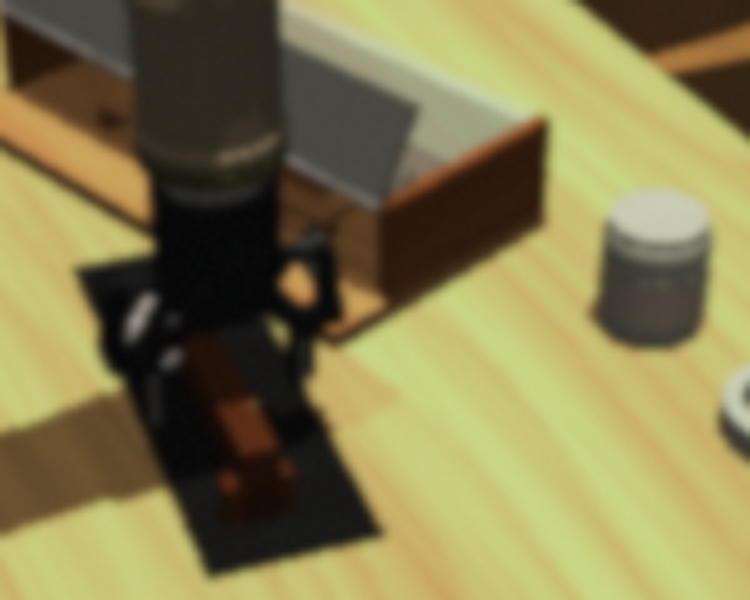

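Emit:
move_arm:
  steps:
    - {"offset":[0,0,-0.1],"delta_rot":[0,0,0]}
    - {"offset":[0,0,-0.25],"delta_rot":[0,0,0]}
    - {"offset":[0,0,-0.5],"delta_rot":[0,0,0]}
    - {"offset":[0,0,-0.75],"delta_rot":[0,0,0]}
    - {"offset":[0,0,-1.0],"delta_rot":[0,0,0]}
    - {"offset":[0,0,-1.0],"delta_rot":[0,0,0]}
    - {"offset":[0,0,-1.0],"delta_rot":[0,0,0]}

```text
clock: 42.88
position: [0.4435, -0.0587, 0.1904]
ee_rot: [0.74, 0.673, 0.001, 0.002]
ft_force: [-0.1, -0.9, -0.7]
grip_width: 1.002
```

Emit:
move_arm:
  hand: -1
  steps:
    - {"offset":[0.4,0.1,-0.45],"delta_rot":[0,0,-0.08]}
    - {"offset":[0.95,0.2,-0.45],"delta_rot":[0,0,-0.2]}
    - {"offset":[0.95,0.2,-0.45],"delta_rot":[0,0,-0.26]}
    - {"offset":[0.95,0.2,-0.45],"delta_rot":[0,0,-0.26]}
    - {"offset":[0.95,0.2,-0.45],"delta_rot":[0,0,-0.26]}
    - {"offset":[0.95,0.2,-0.45],"delta_rot":[0,0,-0.26]}
    - {"offset":[0.95,0.2,-0.45],"delta_rot":[0,0,-0.26]}

```text
clock: 43.47
position: [0.4851, 0.0802, 0.2545]
ee_rot: [0.588, 0.809, -0.001, -0.001]
ft_force: [0.2, -0.5, -0.1]
grip_width: 0.009
```

```bash
python3 -c "
from h import *
p=bayw(-.005,-.02)
goto(p[0],p[1],.25,108.4)
save('side','s29',(230,100,430,250),4)
for l in('lifter','lifter_blade','mat'):
  for r in place_of('side',l)[:1]: print(l,r['p'],ray('side',r['uv'],0)[0])"
```

```text
clk 43.47 pos [0.4851 0.0802 0.2545] yaw 107.99 off [0.662 1.053 0.028] rot [-0.0015 -0.0001 -0.0045] rows 4.5 j [ 0.56  0.1  -0.85  1.74  0.07  1.34  0.01]
lifter 0.75 [ 4.32790814e-01 -6.69071565e-02  1.11022302e-16]
lifter_blade 0.58 [0.4558643  0.08271403 0.        ]
mat 0.56 [ 0.44736112 -0.05131503  0.        ]
```

View pics/s29.png

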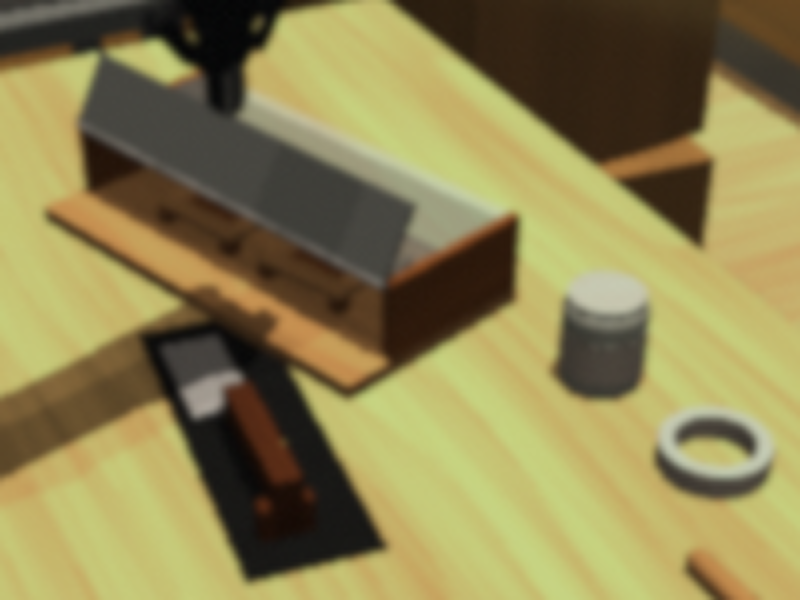

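Emit:
move_arm:
  steps:
    - {"offset":[0.3,0.5,0],"delta_rot":[0,0,0]}
    - {"offset":[0.66,1.0,0.03],"delta_rot":[0,0,0]}
    - {"offset":[0.66,1.0,0.03],"delta_rot":[0,0,0]}
    - {"offset":[0.66,1.0,0.03],"delta_rot":[0,0,0]}
    - {"offset":[0.66,1.0,0.03],"delta_rot":[0,0,0]}
    - {"offset":[0.66,1.0,0.03],"delta_rot":[0,0,0]}
    - {"offset":[0.66,1.0,0.03],"delta_rot":[0,0,0]}
    - {"offset":[0.66,1.0,0.03],"delta_rot":[0,0,0]}

```text
clock: 44.33
position: [0.5976, 0.2198, 0.2511]
ee_rot: [0.588, 0.809, -0.001, 0.0]
ft_force: [0.0, -0.9, 0.1]
grip_width: -0.0
```

```bash
python3 -c "
from h import *
o,p,r=state(); print(inbay(p))
p=bayw(0,-.02)
goto(p[0],p[1],.13,108.4)
p=bayw(-.105,-.02)
goto(p[0],p[1],.13,108.4)"
```

```text
[-0.0128 -0.0212]
clk 44.33 pos [0.5976 0.2198 0.2511] yaw 107.92 off [0.01  0.086 0.807] rot [-0.0005  0.0008 -0.0053] rows 2.9 j [ 0.19  0.48 -0.86  1.37  0.36  1.45 -0.35]
clk 44.33 pos [0.5976 0.2198 0.2511] yaw 107.92 off [ 0.004 -0.614  0.808] rot [-0.0005  0.0008 -0.0053] rows 3.7 j [ 0.19  0.48 -0.86  1.37  0.36  1.45 -0.35]
```

Emit:
move_arm:
  steps:
    - {"offset":[0,0.086,0.1],"delta_rot":[0,0,0]}
    - {"offset":[0,0.086,0.3],"delta_rot":[0,0,0]}
    - {"offset":[0,0.086,0.5],"delta_rot":[0,0,0]}
    - {"offset":[0,0.086,0.65],"delta_rot":[0,0,0]}
    - {"offset":[0,0.086,0.75],"delta_rot":[0,0,0]}
    - {"offset":[0,0.086,0.8],"delta_rot":[0,0,0]}
    - {"offset":[0,0.086,0.8],"delta_rot":[0,0,0]}
    - {"offset":[0,0.086,0.8],"delta_rot":[0,0,0]}

```text
clock: 45.0
position: [0.6104, 0.2248, 0.1325]
ee_rot: [0.588, 0.809, 0.0, 0.001]
ft_force: [-0.4, -0.4, 0.5]
grip_width: -0.002
```

```bash
python3 -c "
from h import *
save('side','s30',(230,100,430,250),4)"
```

```text
(no output)
```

View pics/s30.png

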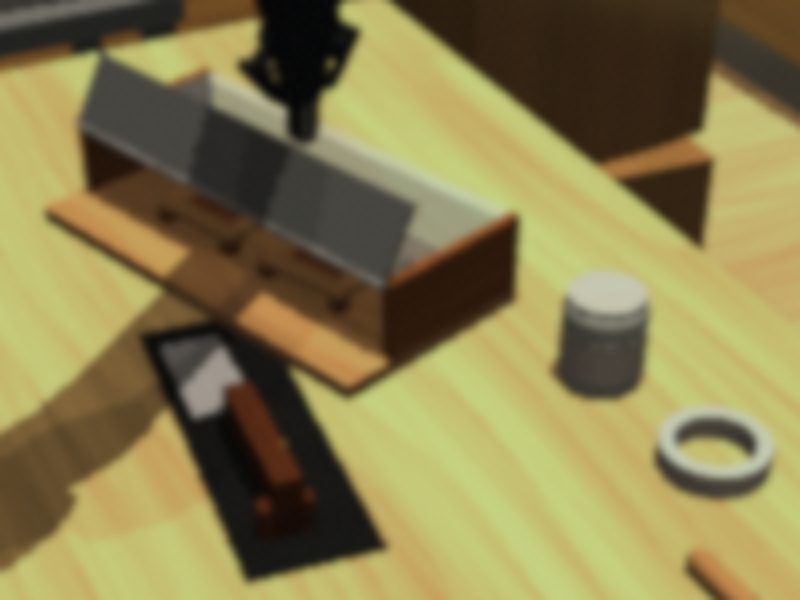

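Emit:
move_arm:
  steps:
    - {"offset":[0,-0.07,0],"delta_rot":[0,0,0]}
    - {"offset":[0,-0.14,0],"delta_rot":[0,0,0]}
    - {"offset":[0,-0.21,0],"delta_rot":[0,0,0]}
    - {"offset":[0,-0.28,0],"delta_rot":[0,0,0]}
    - {"offset":[0,-0.35,0],"delta_rot":[0,0,0]}
    - {"offset":[0,-0.42,0],"delta_rot":[0,0,0]}
    - {"offset":[0,-0.49,0],"delta_rot":[0,0,0]}
    - {"offset":[0,-0.56,0],"delta_rot":[0,0,0]}
    - {"offset":[0,-0.63,0],"delta_rot":[0,0,0]}
    - {"offset":[0,-0.7,0],"delta_rot":[0,0,0]}
    - {"offset":[0,-0.7,0],"delta_rot":[0,0,0]}
    - {"offset":[0,-0.7,-0.3],"delta_rot":[0,0,0]}
    - {"offset":[0,-0.7,-0.6],"delta_rot":[0,0,0]}
    - {"offset":[0,-0.7,-0.8],"delta_rot":[0,0,0]}
    - {"offset":[0,-0.7,-0.8],"delta_rot":[0,0,0]}
    - {"offset":[0,-0.7,-0.8],"delta_rot":[0,0,0]}

```text
clock: 46.38
position: [0.5116, 0.1937, 0.2546]
ee_rot: [0.588, 0.809, 0.002, 0.002]
ft_force: [-0.0, -0.5, -1.1]
grip_width: -0.004
```

```bash
python3 -c "
from h import *
save('side','s31',(230,100,430,250),4)"
```

```text
(no output)
```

View pics/s31.png

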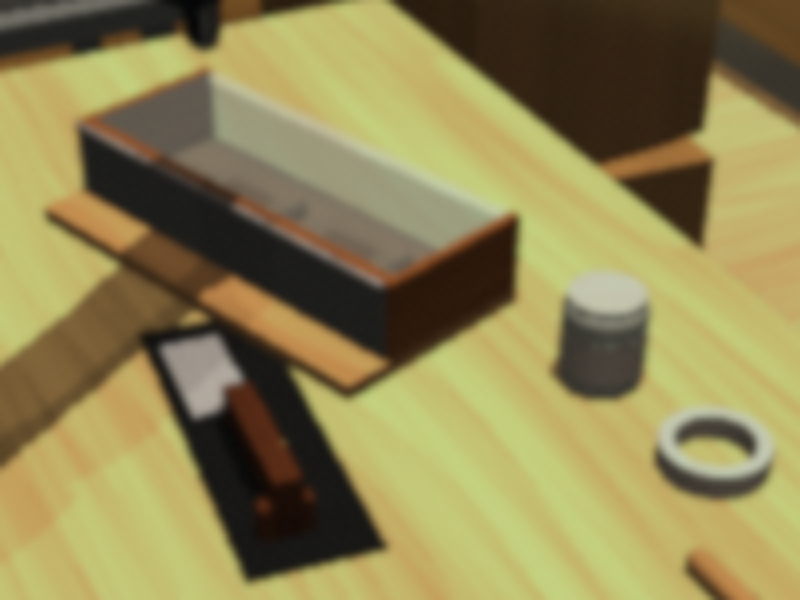

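Emit:
move_arm:
  steps:
    - {"offset":[0.2,-0.9,-0.4],"delta_rot":[0,0,0]}
    - {"offset":[0.2,-0.9,-0.4],"delta_rot":[0,0,0]}
    - {"offset":[0.2,-0.9,-0.4],"delta_rot":[0,0,0]}
    - {"offset":[0.2,-0.9,-0.4],"delta_rot":[0,0,0]}
    - {"offset":[0.2,-0.9,-0.4],"delta_rot":[0,0,0]}
    - {"offset":[0.2,-0.9,-0.4],"delta_rot":[0,0,0]}

```text
clock: 46.93
position: [0.372, 0.1793, 0.3119]
ee_rot: [0.588, 0.809, -0.0, 0.003]
ft_force: [1.0, 0.2, -0.2]
grip_width: 0.002
```

```bash
python3 -c "
from h import *
save('top','t32',(110,90,310,240),4);save('side','s32',(230,100,430,250),4);save('top','t32f');
for n in('top','side'):
 for l in('lifter','lifter_blade','mat','tin','tape','brush'):
  for r in place_of(n,l)[:1]: print(n,l,round(r['p'],2),ray(n,r['uv'],0)[0].round(3))
 for r in place_of(n,'trivet1')[:7]: q=ray(n,r['uv'],.015)[0];print(round(r['p'],2),inbay(q))"
```

```text
top lifter 0.68 [ 0.438 -0.068  0.   ]
top lifter_blade 0.89 [0.461 0.103 0.   ]
top mat 0.66 [0.459 0.102 0.   ]
top tin 0.72 [ 0.752 -0.048  0.   ]
top tape 0.55 [ 0.764 -0.189  0.   ]
top brush 0.68 [ 0.684 -0.392  0.   ]
0.83 [-0.5469 -0.4051]
0.77 [-0.5251 -0.683 ]
0.7 [-0.4222 -0.5579]
0.57 [-0.2716 -0.751 ]
0.51 [ 0.0451 -0.3301]
side lifter 0.85 [ 0.436 -0.074  0.   ]
side lifter_blade 0.68 [0.454 0.092 0.   ]
side mat 0.93 [ 0.453 -0.056  0.   ]
side tin 0.58 [ 0.764 -0.055  0.   ]
side tape 0.83 [ 0.758 -0.21   0.   ]
side brush 0.78 [ 0.688 -0.386  0.   ]
0.92 [-0.5238 -0.7073]
0.91 [-0.2885 -0.7539]
0.61 [-0.4301 -0.566 ]
```

View pics/t32.png

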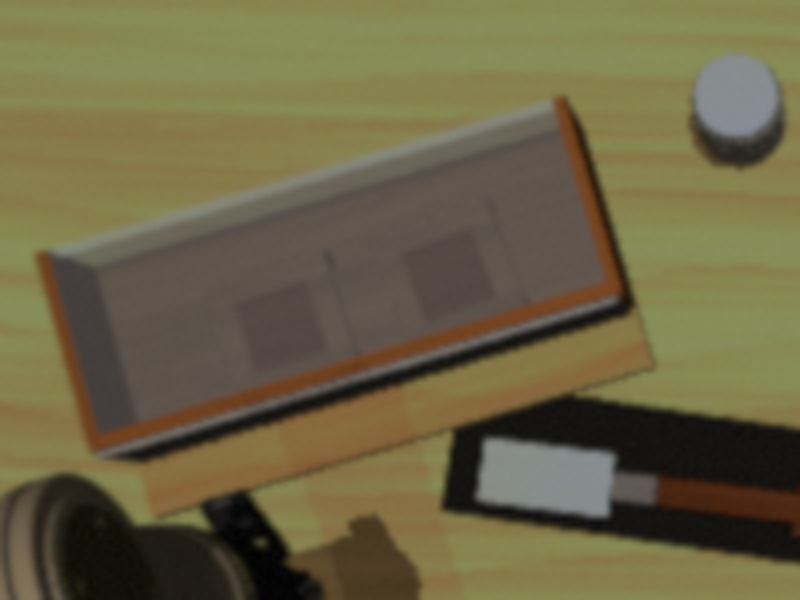

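View pics/t32f.png

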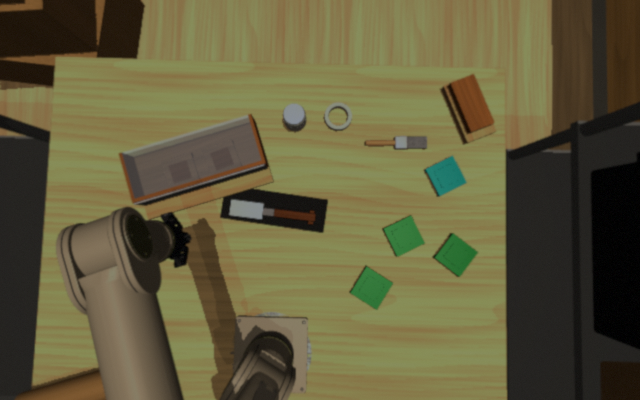

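View pics/s32.png

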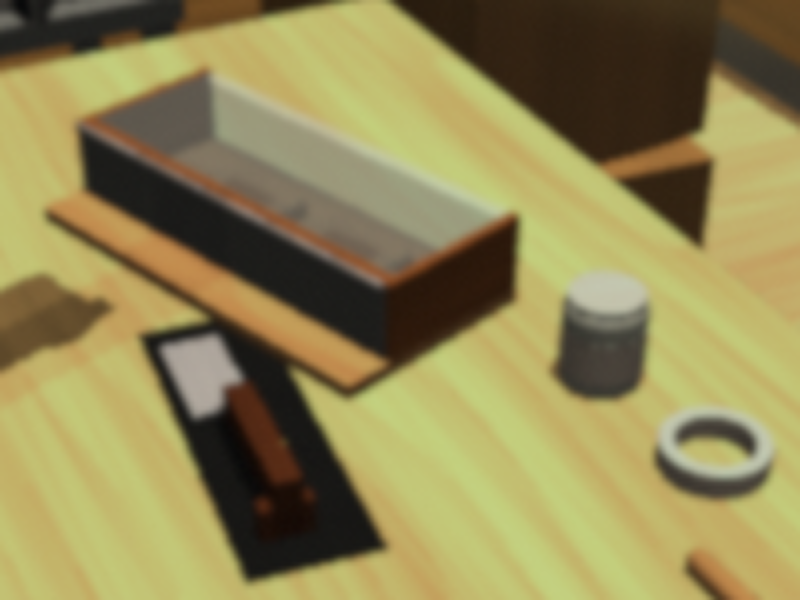

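```bash
python3 -c "
from h import *
print([inbay(a) for a in ray('top',[(282/4+110,327/4+90),(448/4+110,274/4+90)],.035)])
print(manip.hand_in())"
```

```text
[array([-0.0157,  0.0664]), array([-0.0132, -0.0717])]
the job is handed in; nothing more can be done
None
```

I handed the job in at about 47 s of the 210 s. Both varnished trivets on the bench (there were only two) are in the drying bay, the lifter is back on its mat and the flap is shut. `hand_in` gives no verdict, so what follows comes from my last pictures.

**Trivets:** They stand flat at about x = -16 and -13 mm, y = +66 and -72 mm in the bay's frame, well inside the allowed ranges. They were only ever carried on the lifter.

**Lifter:** It was knocked off its place just after I first laid it down, so I gripped it again and put it back. It now lies about 20–25 mm from the mat's origin, within the 50 mm allowed. It is level, and its blade points the mat's way to within a few degrees. I set it slightly off the original spot so the blade would clear the bay's apron.

**Flap:** It hangs fully shut in both camera views.

**Bystanders:** The tin, tape and brush stand where they were, to within the networks' scatter.

**Checks that disagreed or went wrong:**
- While carrying the second trivet, two joints reached the end of their range. The wrist force jumped to about 107 N at the reading I saw, under the 120 N limit. The trivet slid about 1–2 cm on the blade but stayed level. I saw no contact in the pictures.
- Putting the lifter down the second time, I pressed on it with about 30 N.
- In the final picture the top camera's network placed the mat's origin wrongly, about 16 cm off. I relied on the side view and the mat's outline measured at the start, which agreed.

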